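# Put away the deburring tool and the stack of change gears

### The arm

A 6-joint arm with a two-finger parallel gripper is mounted at the origin on the work surface. World frame = base frame: x ahead of the robot, y to its left, z up, the work surface at z = 0. Lengths are in mm, angles in rad, forces in N, time in s.
With the tool pointing down it reaches from about 350 to 875 mm from the base axis. Payload 4.2 kg.
Tool frame: the origin (TCP) lies midway between the tips of the shut fingers; the grasp point (between the pads) lies 19 mm behind it; z points along the fingers, y is the direction in which the jaws open and shut (so a half turn about z gives the same grasp; the last joint's range is limited). The gripper opens to 85 mm and grips with 20 to 120 N. Pads are 22 mm wide; open, the fingers measure 114 mm over their backs; the gripper's body (76 mm by 85 mm) begins 54 mm behind the grasp point. The pads swing forward as they close: fully open they stand 13 mm farther back than shut.
Start: joints at [1.539, 0.385, 0.008, 0, -1.194, -0.259], TCP at [179.167, 598.747, 231.312] pointing down, gripper open.
Joint ranges: [-3.14, 3.14], [-1.21, 2.06], [-1.07, 1.41], [-3.16, 2.05], [-2.99, -0.16], [-3.1, 3.1]. Speed limits (rad/s): [2.79, 2.79, 3.14, 3.14, 3.14, 3.14].

### API

Orientations are given as a unit quaternion [x, y, z, w].
In Python, from bench import arm gives the robot as it stands.
- The arm moves only by the tool servo_tool, never from a script. Its argument "rows" is a list of rows, each an object of numbers: "fingers": the finger opening in cm, from 0 to 8.54; "x", "y", "z": the shift along the tool's x, y, z in cm; "turn": the turn about the tool's z in degrees. A call has 1 to 10 rows; each row shifts and turns the commanded pose from where the row before left it, along the tool's axes as they then stand; what a row does not reach is not made up. A row lasts 1/12 s, in which the tool goes at most 41.7 mm and 7.16 degrees, less where a joint would pass 70% of its speed; a pose out of reach is approached as far as the arm can. A call is refused whole if a number of a shift passes 4.17 or a number of a turn 7.16, either way. A call with a gripper value outside its range is refused whole. The fingers move at their own pace and stop on an object; the grip force is fixed at half the most. Time passes only in rows, so rows that do not move let the fingers close. It gives the time, the measured TCP pose, the force and the opening at its end, in the units of the state.
- arm.read_state(): the state, without advancing time (a new reading comes with each control period).
- arm.get_image(name): name is "scene" or "top" or "wrist"; returns (picture, depth): 384x512x3 uint8, red, green, blue; 384x512 float32, mm along the optical axis (not along the pixel's ray), 0 where there is no reading.
- arm.camera_model(name): a dict with "fx", "fy", "cx", "cy" (pixels), "pose" (4x4, takes a point from camera to world coordinates). Camera axes: x right, y down, z forward; pixel columns grow to the right and rows downward; lengths in mm; the calibration is good to about 2 mm. A picture is of the moment at which its call begins: read the wrist's pose just before it. camera_model takes no time and is no camera call; for the wrist camera it gives the pose at the moment of the call.
- arm.job_done(): hands the job in, once; it reports no verdict.
The state is a dict: "clock": time; "joints": joint angles; "joint_vel": joint speeds; "joint_efforts": joint torques, N m; "position": TCP position; "ee_rot": TCP orientation; "contact_force": force on the tool from outside, world axes, zero at the start; "wrist_torque": the same for the moment, N m; "gripper_width": finger opening in mm.
Only numpy, scipy, OpenCV 4.12 (cv2) and the standard library are available. Lean on these libraries where they do the work, as an engineer would, in place of code of your own. Each camera call takes 0.05 s, during which the arm holds its last target.

### The job

Deburring is finished, so tidy up: first take the green-handled deburring tool off the top of the gear stack and press its handle, centred, down into the orange spring clip until it is fully seated and the jaws have closed over it. Then take the stack of gears apart from the top, yellow, then blue, then red, and put each one over the post of the board painted in its colour, lying flat. Leave the oil tin and the jar where they stand.

Things in the scene. Friction and masses are not known exactly. Their poses are not given: they have to be found in the camera images.
- deburrer_mid (a point): centre of the loose deburring tool's handle (60 g): green with black bands, 120 mm long (x), 16 mm wide and high, z up; a steel blade 8 mm wide, 3 mm thick sticks 50 mm further out of its +x end. At the start it lies flat, centred, across the yellow gear, pointing any way; fingertips at its middle can go no lower than its underside.
- gear_yellow_mid (a point): centre (half-way up) of the loose yellow nylon change gear: a toothed ring 44 mm in outer diameter, 20 mm thick, with a 24 mm hole through it, z along its axis. At the start it is the top gear of the stack, on the blue gear. Grip it by its outer edge.
- gear_blue_mid (a point): centre (half-way up) of the loose blue nylon change gear: a toothed ring 56 mm in outer diameter, 20 mm thick, with a 24 mm hole through it, z along its axis. At the start it is the middle gear of the stack, on the red gear. Grip it by its outer edge.
- gear_red_mid (a point): centre (half-way up) of the loose red nylon change gear: a toothed ring 68 mm in outer diameter, 20 mm thick, with a 24 mm hole through it, z along its axis. At the start it is the bottom gear of the stack and lies on the bench. Grip it by its outer edge.
- clip_seat (a point): fixed spring clip: point where the handle's centre lies when seated, 34 mm above the bench; x along the handle (either way round). Base 130 x 90 x 8 mm; two pairs of orange sprung jaws, 12 mm wide, at x = +-38 mm, clear between for fingers; funnel 34 mm wide at the mouth (63 mm up), 10 mm at the lips (44 mm up). Pushed straight down (5 to 15 N), the handle parts the jaws; they close over its top.
- board_yellow: fixed storage board of the yellow gear: plywood, 90 x 90 x 10 mm, with a painted yellow disc (44 mm) and at its centre an upright steel post, 8 mm in diameter, pointed, its tip 38 mm above the bench. Origin: centre of its underside, on the bench, z up. The gear goes over the post (8 mm play to each side) and lies flat on the board, its centre then 20 mm above this origin.
- board_blue: fixed storage board of the blue gear: plywood, 90 x 90 x 10 mm, with a painted blue disc (56 mm) and at its centre an upright steel post, 8 mm in diameter, pointed, its tip 38 mm above the bench. Origin: centre of its underside, on the bench, z up. The gear goes over the post (8 mm play to each side) and lies flat on the board, its centre then 20 mm above this origin.
- board_red: fixed storage board of the red gear: plywood, 90 x 90 x 10 mm, with a painted red disc (68 mm) and at its centre an upright steel post, 8 mm in diameter, pointed, its tip 38 mm above the bench. Origin: centre of its underside, on the bench, z up. The gear goes over the post (8 mm play to each side) and lies flat on the board, its centre then 20 mm above this origin.
- oil_tin: bystander: loose white oil tin with a grey top, 52 mm in diameter, 70 mm tall, origin at the centre of its underside. Leave it alone.
- jar: bystander: loose glass jar with a steel cap, 56 mm in diameter, 65 mm tall, origin at the centre of its underside. Leave it alone.

How it is judged (in metres and radians):
On the way, in this order (a step that is already met when the one before it is completed fails the run):
1. the deburring tool is seated in the spring clip (horizontal distance between deburrer_mid and clip_seat below 0.015 m and z of deburrer_mid in the frame of clip_seat between -0.004 and 0.004 m and y of deburrer_mid in the frame of clip_seat between -0.005 and 0.005 m and angle between the x axis of deburrer_mid and the x axis of clip_seat, either way round below 0.1 rad), for 0.2 s.
2. the yellow gear lies flat on its board, over the post (horizontal distance between gear_yellow_mid and board_yellow below 0.012 m and z of gear_yellow_mid in the frame of board_yellow between 0.016 and 0.024 m and angle between gear_yellow_mid's own z axis and vertical below 0.1 rad), for 0.2 s.
3. the blue gear lies flat on its board, over the post (horizontal distance between gear_blue_mid and board_blue below 0.012 m and z of gear_blue_mid in the frame of board_blue between 0.016 and 0.024 m and angle between gear_blue_mid's own z axis and vertical below 0.1 rad), for 0.2 s.
4. the red gear lies flat on its board, over the post (horizontal distance between gear_red_mid and board_red below 0.012 m and z of gear_red_mid in the frame of board_red between 0.016 and 0.024 m and angle between gear_red_mid's own z axis and vertical below 0.1 rad), for 0.2 s.
At the end, for the whole second after the job is handed in: Tool handle seated in the clip: centre within 15 mm of the seat (5 mm across, 4 mm in height), aligned within 0.1 rad. Each gear over the post of its own colour: centre within 12 mm of the board's, height within 4 mm of lying flat, tilt under 0.1 rad. All at rest (all of step 1 and all of step 2 and all of step 3 and all of step 4 and linear speed of each of deburrer, gear_yellow, gear_blue, gear_red below 0.02 m/s); the robot touches nothing.
It fails at once if the oil tin or the jar is pushed more than 30 mm (distance of any of oil_tin, jar from where it was at the start of the episode above 0.03 m).
It also fails if it takes over 128 s, if anything falls off the work surface, if the arm or the gripper's body presses on something with over 40 N, if the wrist force passes 120 N, or if a joint passes its speed limit or range.

## Working session

There is one attempt and no reset: what is moved stays moved. The work goes in short steps, Python scripts to look and compute and a tool call to move; the robot and the scene stay as the last step left them, time stands still between calls to the robot, and variables do not carry over. Pictures are saved under pics/ and viewed, and the job is handed in when it is done.

Besides the shell and the picture viewer there is one more tool, called after ">>>" as name(argument=value, ...), one argument or row to a line, values as JSON. servo_tool: Moves the arm, as the interface text tells. Its arguments: {"type":"object","properties":{"rows":{"type":"array","items":{"type":"object","properties":{"fingers":{"type":"number"},"x":{"type":"number"},"y":{"type":"number"},"z":{"type":"number"},"turn":{"type":"number"}}}}},"required":["rows"]}

```bash
ls; mkdir -p pics; python3 - <<'E'
from bench import arm
import cv2,numpy as np
print(arm.read_state())
for n in ["top","scene"]:
    im,d=arm.get_image(n); m=arm.camera_model(n)
    cv2.imwrite(f"pics/{n}0.png",im[:,:,::-1]); np.savez(f"{n}0.npz",im=im,d=d,**{k:np.array(v) for k,v in m.items()})
    print(n,m)
E
```

```text
pics
{'clock': 0.0, 'joints': array([ 1.53861796e+00,  3.85573728e-01,  6.61972754e-03, -5.25946015e-04,
       -1.19398674e+00, -2.58593936e-01]), 'joint_vel': array([-0.0010436 ,  0.00037401,  0.0005714 ,  0.00120944, -0.00060548,
        0.00103912]), 'joint_efforts': array([-1.08524790e-03, -3.92291486e+01,  1.88408142e+01,  4.18627247e+00,
       -4.48858991e-03, -4.33581704e-06]), 'position': array([178.99312545, 598.2093745 , 230.2048278 ]), 'ee_rot': array([ 9.89435377e-01, -1.44970428e-01, -1.21732218e-04,  1.09295419e-03]), 'contact_force': array([-0.23357785, -0.509313  ,  0.26993675]), 'wrist_torque': array([ 0.0148382 , -0.02409162,  0.02101712]), 'gripper_width': 85.15794887801252}
top {'fx': 435.0036823492004, 'fy': 435.0036823492004, 'cx': 259.8432884382403, 'cy': 190.36431201102184, 'pose': array([[ 2.83751484e-02, -9.83794475e-01,  1.77040339e-01,
         3.87009060e+02],
       [-9.99531912e-01, -2.58982709e-02,  1.62860651e-02,
        -1.30726735e+01],
       [-1.14371022e-02, -1.77419588e-01, -9.84068840e-01,
         1.10772147e+03],
       [ 0.00000000e+00,  0.00000000e+00,  0.00000000e+00,
         1.00000000e+00]])}
scene {'fx': 365.096200089905, 'fy': 365.096200089905, 'cx': 255.53005649950745, 'cy': 192.08989285825618, 'pose': array([[-4.72539274e-01,  4.99884937e-01, -7.25824830e-01,
         1.17209100e+03],
       [ 8.81218761e-01,  2.56174667e-01, -3.97275767e-01,
         3.62036405e+02],
       [-1.26542378e-02, -8.27338860e-01, -5.61560576e-01,
         5.74137316e+02],
       [ 0.00000000e+00,  0.00000000e+00,  0.00000000e+00,
         1.00000000e+00]])}
```

View pics/top0.png

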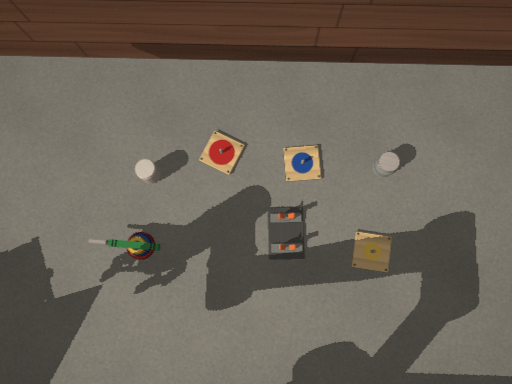

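View pics/scene0.png

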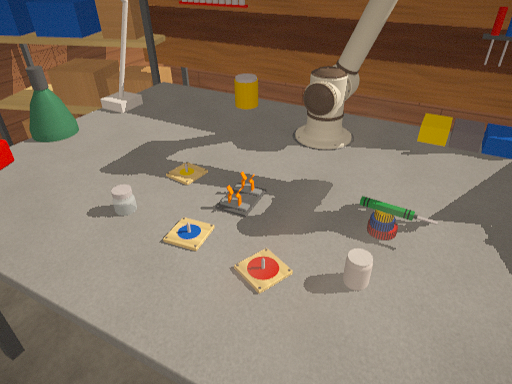

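The top view shows the stack at (140,245) with the tool pointing left, towards +y. The clip is at (286,232), and the boards are yellow (372,251), blue (302,163) and red (221,152). The tin is at (146,170) and the jar at (388,163). Next I'll turn these pixels into positions.

```bash
cat > h.py <<'E'
import numpy as np,cv2
def load(f): return dict(np.load(f))
def pts(D,mask):
    v,u=np.nonzero(mask&(D['d']>0)); z=D['d'][v,u]
    c=np.stack([(u-D['cx'])/D['fx']*z,(v-D['cy'])/D['fy']*z,z],1)
    return c@D['pose'][:3,:3].T+D['pose'][:3,3]
def ray(D,u,v,h):
    r=D['pose'][:3,:3]@np.array([(u-D['cx'])/D['fx'],(v-D['cy'])/D['fy'],1]); o=D['pose'][:3,3]
    return o+r*(h-o[2])/r[2]
def hsv(D): return cv2.cvtColor(D['im'],cv2.COLOR_RGB2HSV)
def mask(D,col):
    H=hsv(D);h,s,v=H[...,0].astype(int),H[...,1],H[...,2]
    R={'green':(50,80),'yellow':(22,32),'blue':(105,130),'red':(172,183),'orange':(4,14)}[col]
    hh=np.where(h<3,h+180,h) if col=='red' else h
    return (hh>=R[0])&(hh<=R[1])&(s>130)&(v>35)
E
python3 - <<'E'
from h import *
D=load('top0.npz')
for c in ['green','yellow','blue','red','orange']:
    m=mask(D,c); n,l,s,ce=cv2.connectedComponentsWithStats(m.astype(np.uint8))
    for i in range(1,n):
        if s[i,4]>12 and s[i,1]>70:
            p=pts(D,l==i); print(c,s[i],ce[i].round(1),p.mean(0).round(0),p.min(0).round(0),p.max(0).round(0))
for n,u,v,h in [('clip',286,232,8),('tin',146,170,70),('jar',389,162,65)]: print(n,ray(D,u,v,h).round(0))
E
python3 - <<'E'
import cv2
i=cv2.imread('pics/top0.png')
cv2.imwrite('pics/z0.png',cv2.resize(i[120:280,80:280],None,fx=4,fy=3.7))
cv2.imwrite('pics/z1.png',cv2.resize(i[130:280,230:410],None,fx=4,fy=4))
E
```

```text
green [109 240   7   6  28] [111.6 242.1] [439. 352.  75.] [432. 345.  72.] [444. 359.  79.]
green [116 240  35  10 196] [133.3 244.4] [435. 300.  75.] [425. 260.  70.] [444. 341.  81.]
green [155 244   5   6  27] [156.8 246.3] [432. 244.  73.] [426. 241.  58.] [438. 249.  80.]
blue [292 153  20  20 293] [301.8 162.4] [ 661. -102.   10.] [ 635. -126.    5.] [687. -76.  16.]
blue [134 234  17   9  50] [144.  236.9] [456. 286.  38.] [444. 272.  27.] [463. 311.  44.]
blue [138 250  11   6  20] [144.2 252.6] [418. 283.  37.] [411. 275.  28.] [424. 297.  41.]
red [210 140  24  24 447] [221.4 151.7] [685. 108.  10.] [654.  78.   5.] [717. 139.  28.]
red [139 232  15  11  35] [147.8 235.9] [460. 283.  16.] [445. 270.  -1.] [470. 304.  22.]
red [128 250  25   9  73] [141.3 255.1] [412. 295.  19.] [404. 271.   6.] [425. 330.  38.]
orange [208 140  11  24  37] [211.2 152.2] [682. 135.  10.] [653. 119.   6.] [717. 143.  14.]
orange [218 160  14   5  14] [224.5 163. ] [655.  99.  10.] [651.  82.   5.] [663. 115.  12.]
orange [278 213   6   7  33] [280.5 215.6] [516. -48.  52.] [510. -54.   6.] [528. -41.  64.]
orange [288 212   7   8  42] [291.  215.2] [518. -74.  44.] [510. -83.   8.] [531. -66.  63.]
orange [279 245   6   5  29] [281.6 246.9] [440. -52.  55.] [434. -58.  42.] [445. -45.  67.]
orange [289 244   7   6  37] [292.  246.7] [441. -77.  47.] [435. -87.  10.] [450. -70.  64.]
clip [480. -64.   8.]
tin [617. 285.  70.]
jar [ 654. -311.   65.]
```

View pics/z1.png

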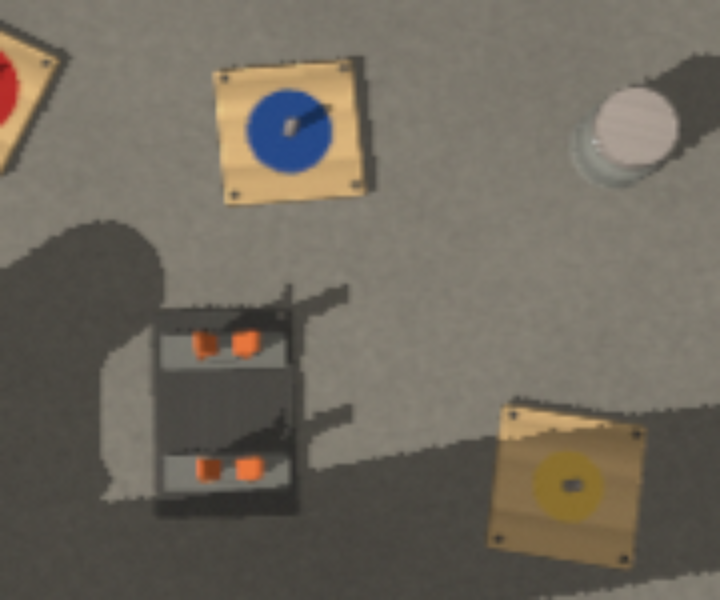

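View pics/z0.png

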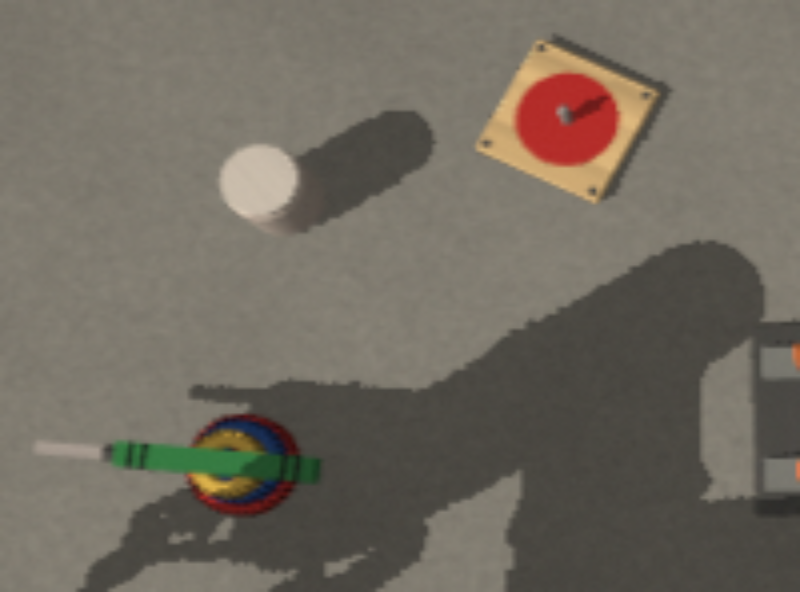

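Coarse fixes, in mm:

| Item | x | y | Notes |
|---|---|---|---|
| Handle | 435 | 300 | yaw about 86° |
| Clip | 480 | −63 | axis near world x |

Heights and sizes agree with the task. I'll turn the tool to the handle's direction first, then go there.

>>> servo_tool(
  rows=[
    {"turn":7},
    {"turn":7},
    {"turn":7},
    {"turn":7},
    {"turn":7},
    {"turn":7},
    {"turn":7},
    {"turn":7},
    {"turn":7},
    {"turn":7},
  ],
)

```text
invalid input at $.rows[0]: expected keys fingers, x, y, z, turn
```

>>> servo_tool(
  rows=[
    {"turn":7},
    {},
  ],
)

```text
invalid input at $.rows[0]: expected keys fingers, x, y, z, turn
```

```bash
cat >> h.py <<'E'
def delta(st,x,y,z,yaw=None):
    """print shift (cm) in tool axes to world target"""
    from scipy.spatial.transform import Rotation as R
    r=R.from_quat(st['ee_rot']); d=r.inv().apply(np.array([x,y,z])-st['position'])/10
    m=r.as_matrix(); psi=np.degrees(np.arctan2(m[1,0],m[0,0]))
    print('t',round(st['clock'],2),'pos',st['position'].round(1),'yaw',psi.round(2),'w',round(st['gripper_width'],1),'F',st['contact_force'].round(1),'tilt',m[:,2].round(3))
    print('shift cm',d.round(2),'turn',None if yaw is None else round((psi-yaw+180)%360-180,2))
def snap(n,f):
    from bench import arm
    m=arm.camera_model(n); im,d=arm.get_image(n)
    cv2.imwrite(f'pics/{f}.png',im[:,:,::-1]); np.savez(f'{f}.npz',im=im,d=d,**{k:np.array(v) for k,v in m.items()})
    return load(f'{f}.npz')
E
python3 - <<'E'
from h import *
from bench import arm
delta(arm.read_state(),435.5,300,200,-93.7)
E
```

```text
t 0.1 pos [179.  598.3 230.3] yaw -16.67 w 85.5 F [-0.9  0.   0.4] tilt [-0.    -0.002 -1.   ]
shift cm [33.13 21.21  3.08] turn 77.03
```

>>> servo_tool(
  rows=[
    {"fingers":8.5,"x":0,"y":0,"z":0,"turn":7},
    {"fingers":8.5,"x":0,"y":0,"z":0,"turn":7},
    {"fingers":8.5,"x":0,"y":0,"z":0,"turn":7},
    {"fingers":8.5,"x":0,"y":0,"z":0,"turn":7},
    {"fingers":8.5,"x":0,"y":0,"z":0,"turn":7},
    {"fingers":8.5,"x":0,"y":0,"z":0,"turn":7},
    {"fingers":8.5,"x":0,"y":0,"z":0,"turn":7},
    {"fingers":8.5,"x":0,"y":0,"z":0,"turn":7},
    {"fingers":8.5,"x":0,"y":0,"z":0,"turn":7},
    {"fingers":8.5,"x":0,"y":0,"z":0,"turn":7},
  ],
)

```text
clock: 0.93
position: [179.1, 598.4, 230.7]
ee_rot: [0.725, -0.688, 0.0, 0.001]
contact_force: [-0.7, -0.1, 0.5]
gripper_width: 85.2
```

>>> servo_tool(
  rows=[
    {"fingers":8.5,"x":0,"y":0,"z":0,"turn":7},
    {"fingers":8.5,"x":0,"y":0,"z":0,"turn":0},
  ],
)

```text
clock: 1.1
position: [179.1, 598.5, 230.7]
ee_rot: [-0.683, 0.73, -0.0, -0.001]
contact_force: [0.4, -0.5, 0.5]
gripper_width: 85.3
```

```bash
python3 - <<'E'
from h import *
from bench import arm
delta(arm.read_state(),435.5,300,200,-93.7)
E
```

```text
t 1.1 pos [179.1 598.5 230.7] yaw -93.78 w 85.3 F [ 0.4 -0.5  0.5] tilt [-0.    -0.001 -1.   ]
shift cm [ 28.09 -27.56   3.1 ] turn -0.08
```

>>> servo_tool(
  rows=[
    {"fingers":8.5,"x":2.8,"y":-2.75,"z":0.3,"turn":0},
    {"fingers":8.5,"x":2.8,"y":-2.75,"z":0.3,"turn":0},
    {"fingers":8.5,"x":2.8,"y":-2.75,"z":0.3,"turn":0},
    {"fingers":8.5,"x":2.8,"y":-2.75,"z":0.3,"turn":0},
    {"fingers":8.5,"x":2.8,"y":-2.75,"z":0.3,"turn":0},
    {"fingers":8.5,"x":2.8,"y":-2.75,"z":0.3,"turn":0},
    {"fingers":8.5,"x":2.8,"y":-2.75,"z":0.3,"turn":0},
    {"fingers":8.5,"x":2.8,"y":-2.75,"z":0.3,"turn":0},
    {"fingers":8.5,"x":2.8,"y":-2.75,"z":0.3,"turn":0},
    {"fingers":8.5,"x":2.8,"y":-2.75,"z":0.3,"turn":0},
  ],
)

```text
clock: 1.93
position: [436.5, 300.1, 201.2]
ee_rot: [-0.686, 0.728, 0.0, -0.0]
contact_force: [0.7, 0.5, 0.8]
gripper_width: 85.2
```

>>> servo_tool(
  rows=[
    {"fingers":8.5,"x":0,"y":0,"z":0,"turn":0},
    {"fingers":8.5,"x":0,"y":0,"z":0,"turn":0},
  ],
)

```text
clock: 2.1
position: [436.6, 299.9, 200.8]
ee_rot: [-0.684, 0.73, 0.0, -0.001]
contact_force: [0.3, -0.2, -0.4]
gripper_width: 85.2
```

```bash
python3 - <<'E'
from h import *
from bench import arm
delta(arm.read_state(),435.5,300,200,-93.7)
D=snap('wrist','w1'); print(D['pose'].round(3))
E
```

```text
t 2.1 pos [436.6 299.9 200.8] yaw -93.74 w 85.2 F [ 0.3 -0.2 -0.4] tilt [-0.001 -0.001 -1.   ]
shift cm [-0.01  0.11  0.08] turn -0.04
[[-9.98000e-01  6.10000e-02  2.10000e-02  4.31055e+02]
 [ 6.40000e-02  9.47000e-01  3.16000e-01  2.19511e+02]
 [-0.00000e+00  3.16000e-01 -9.49000e-01  3.44268e+02]
 [ 0.00000e+00  0.00000e+00  0.00000e+00  1.00000e+00]]
```

View pics/w1.png

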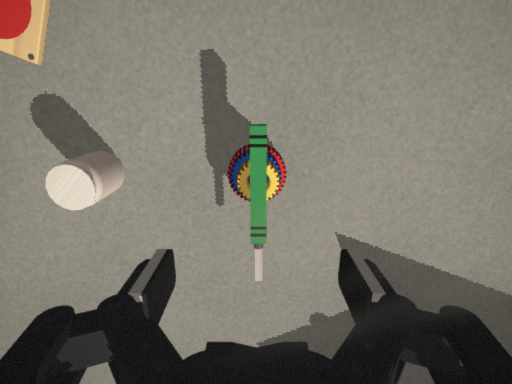

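The wrist view shows the handle upright at column 258, rows 124–244, with the stack under it around (257,173).

```bash
python3 - <<'E'
from h import *
D=load('w1.npz')
m=mask(D,'green'); n,l,s,ce=cv2.connectedComponentsWithStats(m.astype(np.uint8)); print(s[1:][s[1:,4]>50])
v,u=np.nonzero(m); print(v.min(),v.max())
for vv in (v.min()+2,v.max()-2):
    uu=u[abs(v-vv)<=1]; print(vv,uu.min(),uu.max(),ray(D,(uu.min()+uu.max())/2,v.min()-.5 if vv<200 else v.max()+.5,76).round(1))
P=pts(D,m); print(P.mean(0).round(1), np.percentile(P[:,2],[5,50,95]).round(1))
Q=P[P[:,2]>72]; print(Q.min(0).round(1),Q.max(0).round(1), cv2.minAreaRect(Q[:,:2].astype(np.float32)))
for c in ['yellow','blue','red']:
    m=mask(D,c); m[:100]=0; m[260:]=0; p=pts(D,m); p=p[p[:,2]<90]; top=np.percentile(p[:,2],90); q=p[p[:,2]>top-4]
    print(c,top.round(1),cv2.minEnclosingCircle(q[:,:2].astype(np.float32)),q[:,:2].min(0).round(1),q[:,:2].max(0).round(1))
E
```

```text
[[250 125  16  10 156]
 [250 139  16   5  79]
 [249 147  18  60 770]]
125 206
127 250 265 [431.8 242.8  76. ]
204 253 255 [440.3 322.2  76. ]
[434.  278.6  76.6] [75.5 76.7 77.8]
[425.  242.9  74.4] [442.8 320.9  78.7] ((433.69195556640625, 282.2513732910156), (78.07246398925781, 15.466508865356445), 85.97378540039062)
yellow 61.5 ((434.7423400878906, 301.0901184082031), 21.234169006347656) [414.3 281.5] [453.1 320.7]
blue 41.7 ((438.36383056640625, 298.9010925292969), 27.11501693725586) [411.6 273.7] [464.6 316.2]
red 21.8 ((436.4937744140625, 303.1188049316406), 33.66321563720703) [403.4 270.5] [469.9 329.1]
```

```bash
python3 - <<'E'
from h import *
D=load('w1.npz'); print(hsv(D)[200:248:3,258].tolist())
for u,v in [(258,124.5),(258,180),(258.5,244)]: print(ray(D,u,v,76).round(1))
m=hsv(D); m=(m[...,0]>40)&(m[...,0]<90)&(m[...,1]>100); m[:100]=0;m[250:]=0
Q=pts(D,m);Q=Q[Q[:,2]>70]; print(cv2.minAreaRect(Q[:,:2].astype(np.float32)))
E
```

```text
[[64, 131, 144], [64, 129, 146], [64, 123, 145], [63, 122, 144], [63, 118, 147], [63, 121, 143], [62, 117, 144], [62, 114, 146], [62, 114, 146], [46, 59, 73], [62, 110, 139], [62, 96, 119], [58, 79, 100], [61, 109, 145], [63, 111, 147], [27, 23, 101]]
[431.3 242.9  76. ]
[434.6 295.1  76. ]
[438.4 364.3  76. ]
((435.166259765625, 302.6778259277344), (119.00492095947266, 15.79856014251709), 86.75740814208984)
```

>>> servo_tool(
  rows=[
    {"fingers":5,"x":-0.28,"y":0.16,"z":3.5,"turn":-0.4},
    {"fingers":5,"x":0,"y":0,"z":3.5,"turn":0},
    {"fingers":5,"x":0,"y":0,"z":3,"turn":0},
    {"fingers":5,"x":0,"y":0,"z":2,"turn":0},
    {"fingers":5,"x":0,"y":0,"z":1,"turn":0},
    {"fingers":5,"x":0,"y":0,"z":0.7,"turn":0},
    {"fingers":5,"x":0,"y":0,"z":0,"turn":0},
    {"fingers":5,"x":0,"y":0,"z":0,"turn":0},
  ],
)

```text
clock: 2.82
position: [434.6, 305.7, 65.2]
ee_rot: [-0.687, 0.726, -0.0, 0.001]
contact_force: [-0.2, 0.9, 0.5]
gripper_width: 50.0
```

```bash
python3 - <<'E'
from h import *
from bench import arm
delta(arm.read_state(),435.2,302.7,62,-93.3)
E
```

```text
t 2.82 pos [434.6 305.7  65.2] yaw -93.16 w 50.0 F [-0.2  0.9  0.5] tilt [ 0.001  0.001 -1.   ]
shift cm [ 0.3  -0.07  0.32] turn 0.14
```

>>> servo_tool(
  rows=[
    {"fingers":5,"x":0.3,"y":-0.05,"z":0.3,"turn":0},
    {"fingers":5,"x":0,"y":0,"z":0,"turn":0},
    {"fingers":5,"x":0,"y":0,"z":0,"turn":0},
  ],
)

```text
clock: 3.07
position: [435.0, 301.8, 62.1]
ee_rot: [-0.687, 0.727, 0.0, 0.001]
contact_force: [0.7, 0.7, 0.2]
gripper_width: 50.2
```

```bash
python3 - <<'E'
from h import *
from bench import arm
delta(arm.read_state(),435.2,302.7,62,-93.3)
E
```

```text
t 3.07 pos [435.  301.8  62.1] yaw -93.27 w 50.2 F [0.7 0.7 0.2] tilt [ 0.001  0.001 -1.   ]
shift cm [-0.1  -0.02  0.01] turn 0.03
```

Good. Now I'll close the fingers and lift.

>>> servo_tool(
  rows=[
    {"fingers":0,"x":0,"y":0,"z":0,"turn":0},
    {"fingers":0,"x":0,"y":0,"z":0,"turn":0},
    {"fingers":0,"x":0,"y":0,"z":0,"turn":0},
    {"fingers":0,"x":0,"y":0,"z":0,"turn":0},
    {"fingers":0,"x":0,"y":0,"z":0,"turn":0},
    {"fingers":0,"x":0,"y":0,"z":0,"turn":0},
    {"fingers":0,"x":0,"y":0,"z":0,"turn":0},
  ],
)

```text
clock: 3.65
position: [434.9, 301.8, 61.8]
ee_rot: [-0.687, 0.727, -0.0, 0.0]
contact_force: [0.8, -1.5, 4.7]
gripper_width: 14.6
```

>>> servo_tool(
  rows=[
    {"fingers":0,"x":0,"y":0,"z":-1,"turn":0},
    {"fingers":0,"x":0,"y":0,"z":-2,"turn":0},
    {"fingers":0,"x":0,"y":0,"z":-3,"turn":0},
    {"fingers":0,"x":0,"y":0,"z":-3,"turn":0},
    {"fingers":0,"x":0,"y":0,"z":-2,"turn":0},
    {"fingers":0,"x":0,"y":0,"z":-1,"turn":0},
    {"fingers":0,"x":0,"y":0,"z":0,"turn":0},
  ],
)

```text
clock: 4.23
position: [435.3, 302.5, 183.7]
ee_rot: [-0.687, 0.727, 0.0, 0.002]
contact_force: [0.2, 0.8, 0.1]
gripper_width: 14.9
```

```bash
python3 - <<'E'
from h import *
from bench import arm
delta(arm.read_state(),480,-63,182,2.6)
D=snap('wrist','w2'); snap('top','t2')
E
```

```text
t 4.23 pos [435.3 302.5 183.7] yaw -93.25 w 14.9 F [0.2 0.8 0.1] tilt [ 0.003  0.004 -1.   ]
shift cm [36.24 -6.54  0.04] turn -95.85
```

View pics/w2.png

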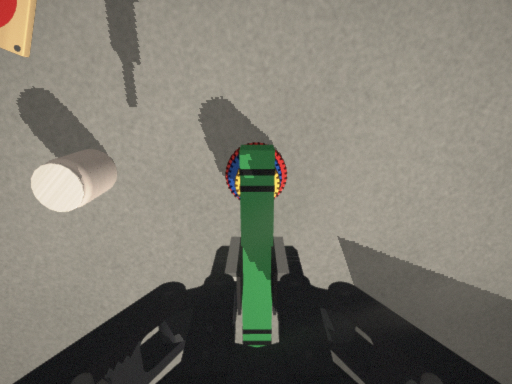

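View pics/t2.png

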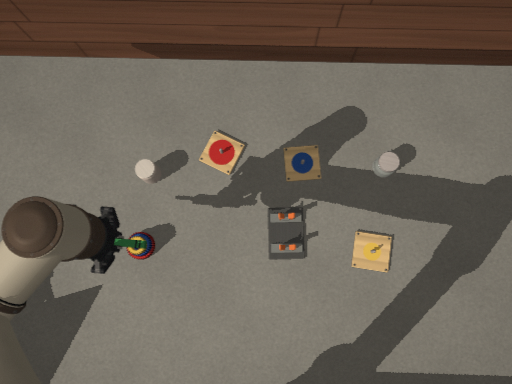

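The tool is held (14.9 mm opening) and lifted level, with the stack undisturbed at (140,245). On to the clip.

>>> servo_tool(
  rows=[
    {"fingers":0,"x":2,"y":-0.6,"z":0,"turn":0},
    {"fingers":0,"x":3.8,"y":-0.6,"z":0,"turn":0},
    {"fingers":0,"x":3.8,"y":-0.6,"z":0,"turn":0},
    {"fingers":0,"x":3.8,"y":-0.6,"z":0,"turn":0},
    {"fingers":0,"x":3.8,"y":-0.6,"z":0,"turn":0},
    {"fingers":0,"x":3.8,"y":-0.7,"z":0,"turn":0},
    {"fingers":0,"x":3.8,"y":-0.7,"z":0,"turn":0},
    {"fingers":0,"x":3.8,"y":-0.7,"z":0,"turn":0},
    {"fingers":0,"x":3.8,"y":-0.7,"z":0,"turn":0},
    {"fingers":0,"x":3.8,"y":-0.7,"z":0,"turn":0},
  ],
)

```text
clock: 5.17
position: [477.5, -65.4, 179.2]
ee_rot: [-0.687, 0.727, 0.001, -0.002]
contact_force: [0.8, 0.4, -0.4]
gripper_width: 14.3
```

>>> servo_tool(
  rows=[
    {"fingers":0,"x":0,"y":0,"z":0,"turn":7},
    {"fingers":0,"x":0,"y":0,"z":0,"turn":7},
    {"fingers":0,"x":0,"y":0,"z":0,"turn":7},
    {"fingers":0,"x":0,"y":0,"z":0,"turn":7},
    {"fingers":0,"x":0,"y":0,"z":0,"turn":7},
    {"fingers":0,"x":0,"y":0,"z":0,"turn":7},
    {"fingers":0,"x":0,"y":0,"z":0,"turn":7},
    {"fingers":0,"x":0,"y":0,"z":0,"turn":7},
    {"fingers":0,"x":0,"y":0,"z":0,"turn":7},
    {"fingers":0,"x":0,"y":0,"z":0,"turn":7},
  ],
)

```text
clock: 6.0
position: [477.5, -63.6, 178.9]
ee_rot: [-0.142, 0.99, 0.0, -0.003]
contact_force: [-0.0, 0.5, 0.3]
gripper_width: 14.3
```

>>> servo_tool(
  rows=[
    {"fingers":0,"x":0,"y":0,"z":0,"turn":7},
    {"fingers":0,"x":0,"y":0,"z":0,"turn":7},
    {"fingers":0,"x":0,"y":0,"z":0,"turn":0},
    {"fingers":0,"x":0,"y":0,"z":0,"turn":0},
  ],
)

```text
clock: 6.33
position: [478.0, -63.6, 179.6]
ee_rot: [-0.025, 1.0, -0.0, -0.002]
contact_force: [-0.4, 0.1, -0.6]
gripper_width: 14.7
```

```bash
python3 - <<'E'
from h import *
from bench import arm
delta(arm.read_state(),480,-63,182,-177.4)
D=snap('wrist','w3'); snap('top','t3');print(D['pose'].round(3))
i=cv2.imread('pics/t3.png'); cv2.imwrite('pics/t3z.png',cv2.resize(i[130:290,210:410],None,fx=4,fy=3.7))
E
```

```text
t 6.33 pos [478.  -63.6 179.6] yaw -177.1 w 14.7 F [-0.4  0.1 -0.6] tilt [-0.004 -0.    -1.   ]
shift cm [-0.21  0.05 -0.24] turn 0.3
[[-5.10000e-02  9.48000e-01  3.15000e-01  3.96521e+02]
 [ 9.99000e-01  4.90000e-02  1.50000e-02 -6.65690e+01]
 [-1.00000e-03  3.15000e-01 -9.49000e-01  3.23296e+02]
 [ 0.00000e+00  0.00000e+00  0.00000e+00  1.00000e+00]]
```

View pics/w3.png

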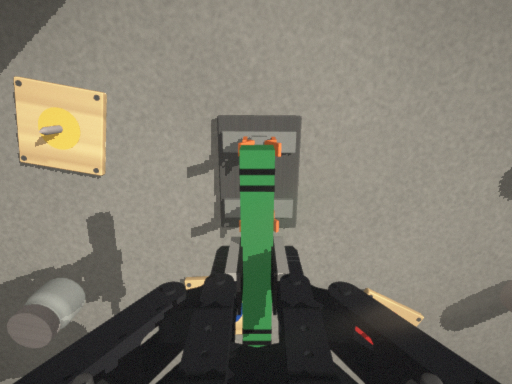

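View pics/t3z.png

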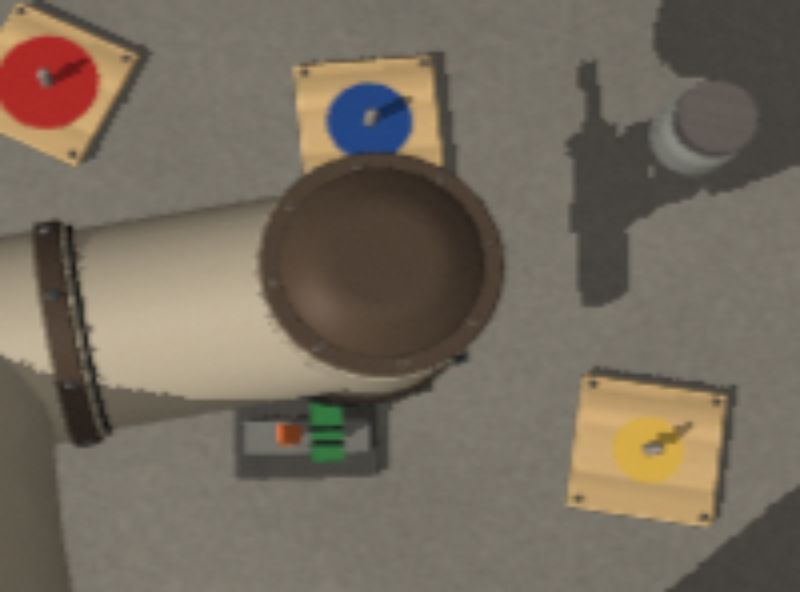

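The clip is right under the handle. In the wrist picture the base's far-edge corners are near (219,116) and (301,116), and the handle's centre line is column ~258. I'll measure both more closely.

```bash
python3 - <<'E'
from h import *
D=load('w3.npz')
for u,v in [(219,116),(301,116),(221,228),(296,229)]: print(ray(D,u,v,8).round(1))
T=load('top0.npz')
# z1.png scale4 offset (230,130)
for X,Y in [(153,309),(291,306),(156,515),(299,516)]: print('top',ray(T,230+X/4,130+Y/4,8).round(1))
for n,f,b in [('w',D,(0,512)),('t',T,(260,310))]:
    m=mask(f,'orange'); m[:,:b[0]]=0;m[:,b[1]:]=0; 
    if n=='t': m[:205]=0
    else: m[250:]=0
    k,l,s,ce=cv2.connectedComponentsWithStats(m.astype(np.uint8))
    for i in range(1,k):
        if s[i,4]<8: continue
        p=pts(f,l==i); q=p[p[:,2]>40]; print(n,s[i],len(q), q.mean(0).round(1) if len(q) else '', q.min(0).round(1) if len(q) else '',q.max(0).round(1) if len(q) else '')
m=hsv(D); m=(m[...,0]>40)&(m[...,0]<90)&(m[...,1]>100)&(m[...,2]>40)
Q=pts(D,m); print(np.percentile(Q[:,2],[5,50,95])); Q=Q[(Q[:,2]>150)]; print(cv2.minAreaRect(Q[:,:2].astype(np.float32)))
A=np.c_[Q[:,0],np.ones(len(Q))]; print('slope z',np.linalg.lstsq(A,Q[:,2],rcond=None)[0])
E
python3 - <<'E'
import cv2
i=cv2.imread('pics/top0.png')
cv2.imwrite('pics/z2.png',cv2.resize(i[200:265,255:320],None,fx=9,fy=9,interpolation=0))
i=cv2.imread('pics/w3.png')
cv2.imwrite('pics/z3.png',cv2.resize(i[100:240,200:320],None,fx=4,fy=4,interpolation=0))
E
```

```text
[ 416.8 -105.6    8. ]
[412.3 -18.9   8. ]
[ 546.9 -101.9    8. ]
[543.6 -11.8   8. ]
top [541.7 -17.6   8. ]
top [ 546.  -105.4    8. ]
top [412.  -22.7   8. ]
top [ 413.9 -111.8    8. ]
w [238 137  17  19 101] 85 [437.2 -75.   54. ] [434.9 -81.5  40.2] [446.9 -67.1  64.4]
w [265 137  16  20 143] 128 [438.1 -47.7  57.7] [433.9 -56.7  40.2] [446.  -42.8  65.1]
w [274 218   5  14  59] 59 [514.9 -41.6  62.3] [509.7 -43.7  56.9] [521.1 -38.9  65. ]
t [278 213   6   7  33] 30 [515.6 -47.8  54.9] [509.7 -54.2  44.6] [521.2 -41.3  64.3]
t [288 212   7   8  42] 31 [516.5 -72.5  53.6] [510.5 -80.1  40.9] [522.9 -66.1  62.6]
t [279 245   6   5  29] 29 [439.8 -51.8  54.7] [434.4 -58.1  42. ] [445.  -45.1  67.3]
t [289 244   7   6  37] 30 [440.3 -75.6  54.3] [435.3 -81.3  40.5] [445.3 -69.9  64.1]
[193.52685073 194.66767362 195.66992663]
((474.99420166015625, -62.63392639160156), (113.60999298095703, 15.948995590209961), 2.913583278656006)
slope z [7.00435397e-03 1.91319285e+02]
```

View pics/z2.png

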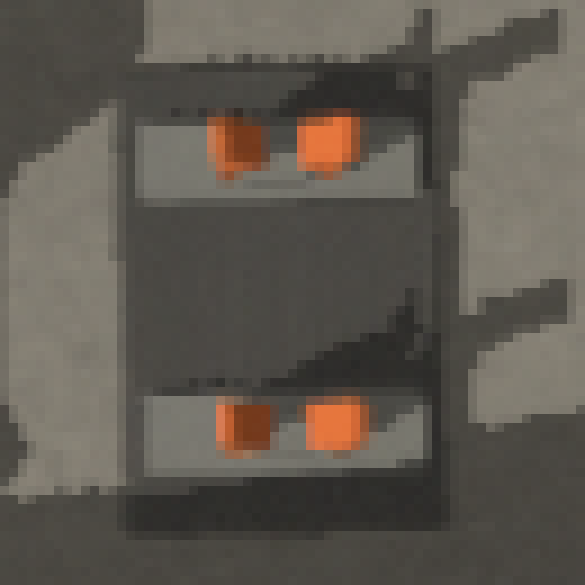

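View pics/z3.png

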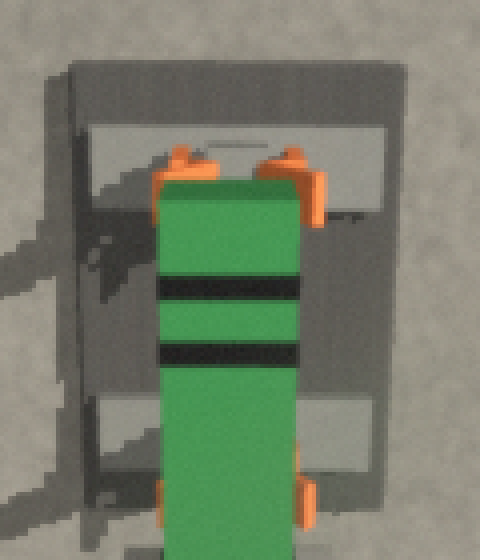

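>>> servo_tool(
  rows=[
    {"fingers":0,"x":-0.05,"y":0.16,"z":2,"turn":0.4},
    {"fingers":0,"x":0,"y":0,"z":3,"turn":0},
    {"fingers":0,"x":0,"y":0,"z":3,"turn":0},
    {"fingers":0,"x":0,"y":0,"z":1.5,"turn":0},
    {"fingers":0,"x":0,"y":0,"z":0.8,"turn":0},
    {"fingers":0,"x":0,"y":0,"z":0,"turn":0},
    {"fingers":0,"x":0,"y":0,"z":0,"turn":0},
    {"fingers":0,"x":0,"y":0,"z":0,"turn":0},
  ],
)

```text
clock: 7.1
position: [480.5, -61.7, 79.5]
ee_rot: [-0.021, 1.0, 0.0, 0.001]
contact_force: [0.2, 0.3, -0.2]
gripper_width: 14.2
```

```bash
python3 - <<'E'
from h import *
from bench import arm
delta(arm.read_state(),478.5,-62,27.5,-177.5)
D=snap('wrist','w4'); snap('scene','s4')
i=cv2.imread('pics/s4.png'); cv2.imwrite('pics/s4z.png',cv2.resize(i[120:260,160:320],None,fx=5,fy=4.2))
E
```

```text
t 7.1 pos [480.5 -61.7  79.5] yaw -177.61 w 14.2 F [ 0.2  0.3 -0.2] tilt [ 0.003  0.    -1.   ]
shift cm [ 0.21 -0.02  5.2 ] turn -0.11
```

View pics/w4.png

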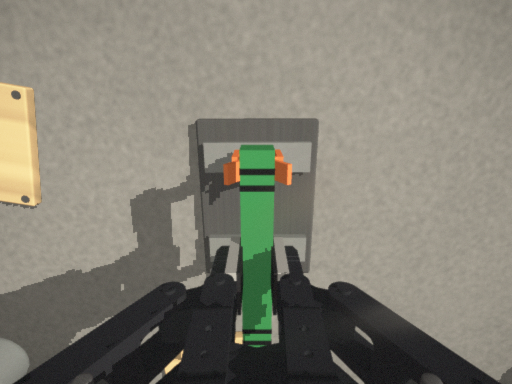

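View pics/s4z.png

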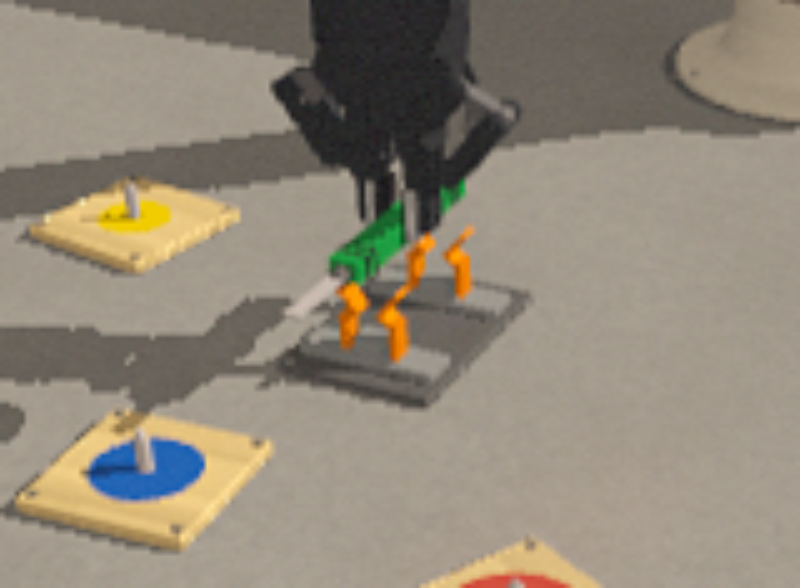

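The handle sits centrally over the jaws: they span columns 224–291 (middle 257.5) and the handle is at 257. Pressing down.

>>> servo_tool(
  rows=[
    {"fingers":0,"x":0.1,"y":0,"z":1,"turn":0},
    {"fingers":0,"x":0.1,"y":0,"z":1,"turn":0},
    {"fingers":0,"x":0,"y":0,"z":0.8,"turn":0},
    {"fingers":0,"x":0,"y":0,"z":0.7,"turn":0},
    {"fingers":0,"x":0,"y":0,"z":0.5,"turn":0},
    {"fingers":0,"x":0,"y":0,"z":0.5,"turn":0},
    {"fingers":0,"x":0,"y":0,"z":0.4,"turn":0},
    {"fingers":0,"x":0,"y":0,"z":0.3,"turn":0},
    {"fingers":0,"x":0,"y":0,"z":0,"turn":0},
    {"fingers":0,"x":0,"y":0,"z":0,"turn":0},
  ],
)

```text
clock: 8.03
position: [477.5, -61.9, 27.7]
ee_rot: [-0.021, 1.0, -0.0, 0.0]
contact_force: [-5.2, 1.4, 13.3]
gripper_width: 14.3
```

```bash
python3 - <<'E'
from h import *
from bench import arm
delta(arm.read_state(),478.5,-62,27.5,-177.5)
D=snap('wrist','w5'); snap('scene','s5')
m=hsv(D); m=(m[...,0]>40)&(m[...,0]<90)&(m[...,1]>100)&(m[...,2]>40)
Q=pts(D,m); print(np.percentile(Q[:,2],[5,50,95]), cv2.minAreaRect(Q[:,:2].astype(np.float32)))
A=np.c_[Q[:,0]-480,np.ones(len(Q))]; print('slope z',np.linalg.lstsq(A,Q[:,2],rcond=None)[0])
i=cv2.imread('pics/s5.png'); cv2.imwrite('pics/s5z.png',cv2.resize(i[140:240,190:300],None,fx=6,fy=6))
E
```

```text
t 8.03 pos [477.5 -61.9  27.7] yaw -177.62 w 14.3 F [-5.2  1.4 13.3] tilt [ 0. -0. -1.]
shift cm [-0.1  -0.02  0.02] turn -0.12
[41.66254161 42.79870283 43.74113865] ((474.2820129394531, -60.900230407714844), (113.44792938232422, 15.926506996154785), 2.466931104660034)
slope z [1.32772141e-02 4.28389873e+01]
```

View pics/s5z.png

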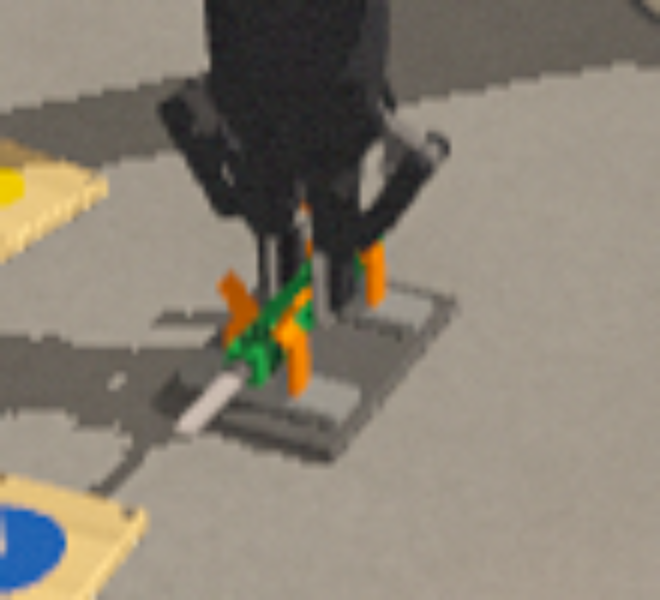

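View pics/w5.png

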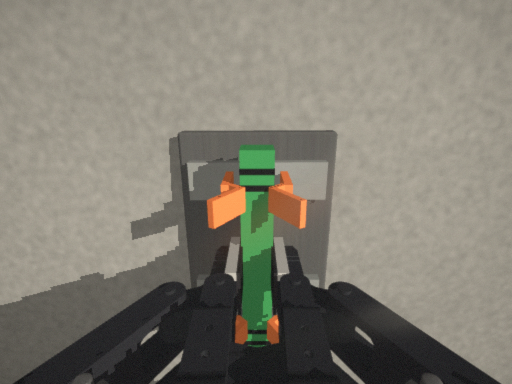

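The depth puts the handle top at 42.8 mm (42 mm when seated) and the jaws lie over it, but 13 N is still pushing up. I'll press a little further to be sure it's home.

>>> servo_tool(
  rows=[
    {"fingers":0,"x":0,"y":0,"z":0.15,"turn":0},
    {"fingers":0,"x":0,"y":0,"z":0.1,"turn":0},
    {"fingers":0,"x":0,"y":0,"z":0,"turn":0},
  ],
)

```text
clock: 8.38
position: [477.5, -61.9, 27.6]
ee_rot: [-0.021, 1.0, -0.0, 0.0]
contact_force: [-9.9, 3.1, 33.1]
gripper_width: 14.6
```

```bash
python3 - <<'E'
from h import *
from bench import arm
delta(arm.read_state(),478.5,-62,27.5,-177.5)
D=snap('wrist','w6')
m=hsv(D); m=(m[...,0]>40)&(m[...,0]<90)&(m[...,1]>100)&(m[...,2]>40)
Q=pts(D,m); print(np.percentile(Q[:,2],[5,50,95]))
E
```

```text
t 8.38 pos [477.5 -61.9  27.6] yaw -177.57 w 14.6 F [-9.9  3.1 33.1] tilt [ 0.    -0.001 -1.   ]
shift cm [-0.1  -0.02  0.01] turn -0.07
[41.61681945 42.74794848 43.69759442]
```

That's a hard stop: the force climbed to 33 N with no travel. I'll ease off, release and rise.

>>> servo_tool(
  rows=[
    {"fingers":0,"x":0,"y":0,"z":-0.25,"turn":0},
    {"fingers":4,"x":0,"y":0,"z":0,"turn":0},
    {"fingers":4,"x":0,"y":0,"z":0,"turn":0},
    {"fingers":4,"x":0,"y":0,"z":0,"turn":0},
    {"fingers":4,"x":0,"y":0,"z":-1,"turn":0},
    {"fingers":4,"x":0,"y":0,"z":-2,"turn":0},
    {"fingers":8.5,"x":0,"y":0,"z":-3,"turn":0},
    {"fingers":8.5,"x":0,"y":0,"z":-4,"turn":0},
    {"fingers":8.5,"x":0,"y":0,"z":-3,"turn":0},
    {"fingers":8.5,"x":0,"y":0,"z":-2,"turn":0},
  ],
)

```text
clock: 9.27
position: [478.6, -62.0, 179.2]
ee_rot: [-0.021, 1.0, 0.0, 0.002]
contact_force: [0.3, 0.3, -0.5]
gripper_width: 84.5
```

```bash
python3 - <<'E'
from h import *
from bench import arm
delta(arm.read_state(),435,302,180,-177.5)
D=snap('wrist','w7');print(D['pose'].round(2)[:3,3])
m=hsv(D); m=(m[...,0]>40)&(m[...,0]<90)&(m[...,1]>100)&(m[...,2]>40)
Q=pts(D,m);Q=Q[Q[:,2]>30]; print(np.percentile(Q[:,2],[5,50,95]),cv2.minAreaRect(Q[:,:2].astype(np.float32)))
E
```

```text
t 9.27 pos [478.6 -62.  179.2] yaw -177.64 w 84.5 F [ 0.3  0.3 -0.5] tilt [ 0.004  0.    -1.   ]
shift cm [ 2.86 36.54 -0.09] turn -0.14
[396.05 -64.25 322.24]
[41.64132953 42.80819649 43.9646767 ] ((477.7325134277344, -60.91466522216797), (119.8932876586914, 15.529900550842285), 2.2131145000457764)
```

View pics/w7.png

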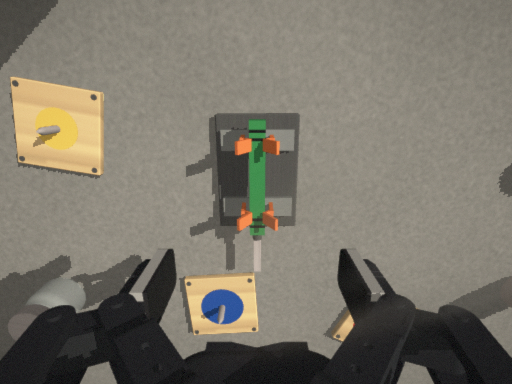

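Clear: the handle lies in the clip at (478,−61), its top at 42.8 mm, with both orange pairs closed over it. Next I'll measure the boards and move to the stack.

>>> servo_tool(
  rows=[
    {"fingers":8.5,"x":0.3,"y":2,"z":0,"turn":0},
    {"fingers":8.5,"x":0.3,"y":3.8,"z":0,"turn":0},
    {"fingers":8.5,"x":0.3,"y":3.9,"z":0,"turn":0},
    {"fingers":8.5,"x":0.3,"y":3.9,"z":0,"turn":0},
    {"fingers":8.5,"x":0.3,"y":3.9,"z":0,"turn":0},
    {"fingers":8.5,"x":0.3,"y":3.9,"z":0,"turn":0},
    {"fingers":8.5,"x":0.3,"y":3.9,"z":0,"turn":0},
    {"fingers":8.5,"x":0.3,"y":3.9,"z":0,"turn":0},
    {"fingers":8.5,"x":0.3,"y":3.9,"z":0,"turn":0},
    {"fingers":8.5,"x":0.2,"y":3.4,"z":0,"turn":0},
  ],
)

```text
clock: 10.15
position: [432.7, 303.8, 175.3]
ee_rot: [-0.021, 1.0, -0.0, -0.0]
contact_force: [0.9, 0.6, -0.0]
gripper_width: 85.3
```

>>> servo_tool(
  rows=[
    {"fingers":8.5,"x":0,"y":0,"z":0,"turn":0},
    {"fingers":8.5,"x":0,"y":0,"z":0,"turn":0},
  ],
)

```text
clock: 10.32
position: [432.9, 303.0, 174.9]
ee_rot: [-0.022, 1.0, -0.001, -0.001]
contact_force: [0.3, -0.4, -0.4]
gripper_width: 85.0
```

```bash
cat > m.py <<'E'
from h import *
def ring(D,col,box,ztop):
    m=mask(D,col); k=np.zeros_like(m); k[box[1]:box[3],box[0]:box[2]]=1; m&=k
    p=pts(D,m); q=p[abs(p[:,2]-ztop)<5]
    c,r=cv2.minEnclosingCircle(q[:,:2].astype(np.float32)); print(col,len(q),'z',np.median(q[:,2]).round(1),'circ',np.round(c,1),round(r,1),'mid',((q.min(0)+q.max(0))/2)[:2].round(1),'ext',(q.max(0)-q.min(0))[:2].round(1))
E
python3 - <<'E'
from m import *
from bench import arm
delta(arm.read_state(),435,302,180,-177.5)
D=snap('wrist','w8')
W=load('w7.npz'); T=load('top0.npz'); T2=load('t2.npz')
print('w7');ring(W,'yellow',(10,80,110,180),10); ring(W,'blue',(180,270,260,335),10)
print('top0');ring(T,'yellow',(340,220,400,280),10);ring(T,'blue',(280,140,325,185),10);ring(T,'red',(195,130,245,180),10)
print('t2');ring(T2,'yellow',(340,220,400,280),10);ring(T2,'red',(195,130,245,180),10)
print('stack'); ring(D,'yellow',(0,0,512,260),60);ring(D,'blue',(0,0,512,260),40);ring(D,'red',(0,0,512,260),20)
for u,v in [(12,78),(104,93),(101,175),(17,160)]: print(ray(W,u,v,10).round(1))
E
```

```text
t 10.32 pos [432.9 303.  174.9] yaw -177.52 w 85.0 F [ 0.3 -0.4 -0.4] tilt [-0.002 -0.002 -1.   ]
shift cm [-0.21 -0.11 -0.51] turn -0.02
w7
yellow 1114 z 11.4 circ [ 438.1 -275.6] 23.0 mid [ 438.5 -275.8] ext [43.  45.5]
blue 951 z 11.5 circ [661.  -99.3] 27.3 mid [660.5 -98.9] ext [52.5 52.8]
top0
yellow 12 z 9.8 circ [ 439.6 -283.9] 16.7 mid [ 439.6 -283.1] ext [32.5 26.9]
blue 285 z 10.1 circ [ 661.6 -102.5] 26.6 mid [ 661.2 -100.8] ext [52.  49.6]
red 444 z 9.6 circ [685.2 108.8] 32.6 mid [685.3 108.3] ext [63.1 61.2]
t2
yellow 75 z 10.5 circ [ 438.4 -277.9] 19.8 mid [ 439.5 -277.4] ext [37.4 38. ]
red 435 z 9.8 circ [685.1 107.9] 32.7 mid [685.  108.2] ext [63.5 61.3]
stack
yellow 794 z 60.8 circ [434.3 302.3] 21.1 mid [434.5 302.1] ext [41.7 40.7]
blue 388 z 40.7 circ [436.1 300.6] 27.2 mid [432.9 300.8] ext [46.6 53.6]
red 738 z 20.7 circ [435.6 304.1] 33.5 mid [430.9 304. ] ext [56.8 65.9]
[ 389.8 -311.5   10. ]
[ 400.3 -220.6   10. ]
[ 487.8 -235.2   10. ]
[ 474.5 -325.5   10. ]
```

View pics/w8.png

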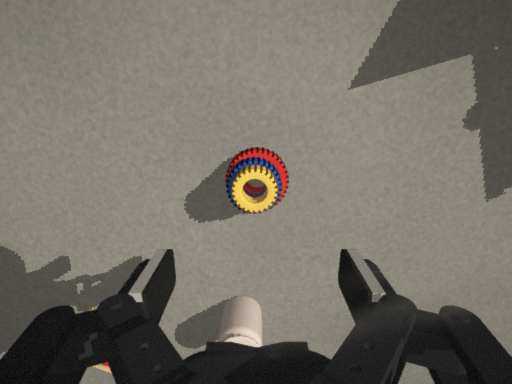

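Yellow's centre is (434.4, 302.2), top at 60 mm. Descending to grip it.

>>> servo_tool(
  rows=[
    {"fingers":7,"x":-0.15,"y":-0.08,"z":3,"turn":0},
    {"fingers":7,"x":0,"y":0,"z":3.6,"turn":0},
    {"fingers":7,"x":0,"y":0,"z":3,"turn":0},
    {"fingers":7,"x":0,"y":0,"z":2,"turn":0},
    {"fingers":7,"x":0,"y":0,"z":1,"turn":0},
    {"fingers":7,"x":0,"y":0,"z":0.4,"turn":0},
    {"fingers":7,"x":0,"y":0,"z":0,"turn":0},
    {"fingers":7,"x":0,"y":0,"z":0,"turn":0},
  ],
)

```text
clock: 11.03
position: [435.8, 301.1, 47.4]
ee_rot: [-0.02, 1.0, 0.001, 0.001]
contact_force: [-0.6, 0.1, 0.2]
gripper_width: 70.0
```

```bash
python3 - <<'E'
from h import *
from bench import arm
delta(arm.read_state(),434.4,302.2,44,-177.5)
E
```

```text
t 11.03 pos [435.8 301.1  47.4] yaw -177.68 w 70.0 F [-0.6  0.1  0.2] tilt [ 0.001  0.001 -1.   ]
shift cm [0.14 0.12 0.34] turn -0.18
```

>>> servo_tool(
  rows=[
    {"fingers":7,"x":0.1,"y":0.1,"z":0.3,"turn":0},
    {"fingers":7,"x":0,"y":0,"z":0,"turn":0},
    {"fingers":0,"x":0,"y":0,"z":0,"turn":0},
    {"fingers":0,"x":0,"y":0,"z":0,"turn":0},
    {"fingers":0,"x":0,"y":0,"z":0,"turn":0},
    {"fingers":0,"x":0,"y":0,"z":0,"turn":0},
    {"fingers":0,"x":0,"y":0,"z":0,"turn":0},
    {"fingers":0,"x":0,"y":0,"z":0,"turn":0},
  ],
)

```text
clock: 11.7
position: [434.4, 302.4, 44.3]
ee_rot: [-0.021, 1.0, 0.001, 0.001]
contact_force: [-1.0, 0.2, 5.2]
gripper_width: 41.2
```

>>> servo_tool(
  rows=[
    {"fingers":0,"x":0,"y":0,"z":-0.5,"turn":0},
    {"fingers":0,"x":0,"y":0,"z":-1.5,"turn":0},
    {"fingers":0,"x":0,"y":0,"z":-3,"turn":0},
    {"fingers":0,"x":0,"y":0,"z":-3,"turn":0},
    {"fingers":0,"x":0,"y":0,"z":-2,"turn":0},
    {"fingers":0,"x":0,"y":0,"z":0,"turn":0},
    {"fingers":0,"x":0,"y":0,"z":0,"turn":0},
  ],
)

```text
clock: 12.28
position: [434.1, 302.1, 144.4]
ee_rot: [-0.02, 1.0, 0.001, 0.001]
contact_force: [-0.7, -0.7, -0.3]
gripper_width: 41.2
```

```bash
python3 - <<'E'
from m import *
from bench import arm
delta(arm.read_state(),438.3,-276,144,-177.5)
D=snap('wrist','w9')
ring(D,'blue',(0,0,512,235),40);ring(D,'red',(0,0,512,235),20)
E
```

```text
t 12.28 pos [434.1 302.1 144.4] yaw -177.68 w 41.2 F [-0.7 -0.7 -0.3] tilt [ 0.001  0.002 -1.   ]
shift cm [  1.92 -57.78  -0.1 ] turn -0.18
blue 1968 z 40.8 circ [436.7 300.8] 27.7 mid [434.3 300.7] ext [49.9 53.6]
red 924 z 20.7 circ [435.9 304. ] 33.7 mid [428.8 304.1] ext [52.6 66.8]
```

View pics/w9.png

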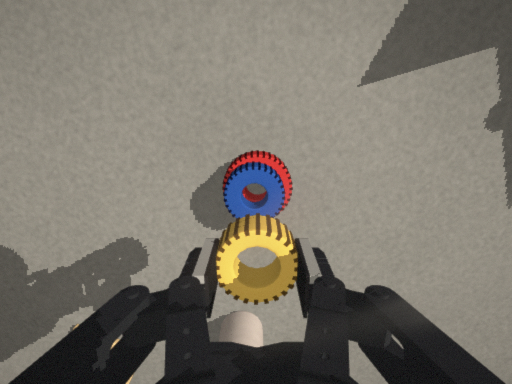

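Yellow is held level and blue is undisturbed at (436.5, 300.8). Carrying yellow to its board.

>>> servo_tool(
  rows=[
    {"fingers":0,"x":0.1,"y":-2,"z":0,"turn":0},
    {"fingers":0,"x":0.1,"y":-4,"z":0,"turn":0},
    {"fingers":0,"x":0.1,"y":-4,"z":0,"turn":0},
    {"fingers":0,"x":0.1,"y":-4,"z":0,"turn":0},
    {"fingers":0,"x":0.1,"y":-4,"z":0,"turn":0},
    {"fingers":0,"x":0.1,"y":-4,"z":0,"turn":0},
    {"fingers":0,"x":0.1,"y":-4,"z":0,"turn":0},
    {"fingers":0,"x":0.1,"y":-4,"z":0,"turn":0},
    {"fingers":0,"x":0.1,"y":-4,"z":0,"turn":0},
    {"fingers":0,"x":0.1,"y":-4,"z":0,"turn":0},
  ],
)

```text
clock: 13.17
position: [437.9, -80.2, 141.9]
ee_rot: [-0.021, 1.0, -0.0, -0.002]
contact_force: [0.9, -0.1, 0.4]
gripper_width: 40.9
```

>>> servo_tool(
  rows=[
    {"fingers":0,"x":0.2,"y":-4,"z":0,"turn":0},
    {"fingers":0,"x":0.2,"y":-4,"z":0,"turn":0},
    {"fingers":0,"x":0.2,"y":-4,"z":0,"turn":0},
    {"fingers":0,"x":0.2,"y":-4,"z":0,"turn":0},
    {"fingers":0,"x":0.1,"y":-3,"z":0,"turn":0},
    {"fingers":0,"x":0,"y":-0.8,"z":0,"turn":0},
    {"fingers":0,"x":0,"y":0,"z":0,"turn":0},
    {"fingers":0,"x":0,"y":0,"z":0,"turn":0},
  ],
)

```text
clock: 13.83
position: [437.4, -276.2, 141.7]
ee_rot: [-0.02, 1.0, 0.001, -0.002]
contact_force: [0.1, 0.6, -1.1]
gripper_width: 41.2
```

```bash
python3 - <<'E'
from m import *
from bench import arm
delta(arm.read_state(),438.3,-276,60,-177.5)
D=snap('wrist','w10')
ring(D,'yellow',(0,0,512,384),160); ring(D,'yellow',(0,0,512,384),10)
E
```

```text
t 13.83 pos [ 437.4 -276.2  141.7] yaw -177.75 w 41.2 F [ 0.1  0.6 -1.1] tilt [-0.003  0.001 -1.   ]
shift cm [-0.11  0.01  8.17] turn -0.25
yellow 1072 z 158.1 circ [ 436.7 -275.7] 21.3 mid [ 436.6 -275. ] ext [38.9 40.8]
yellow 1189 z 11.2 circ [ 438.  -275.3] 21.9 mid [ 438.2 -275.1] ext [43.  42.9]
```

View pics/w10.png

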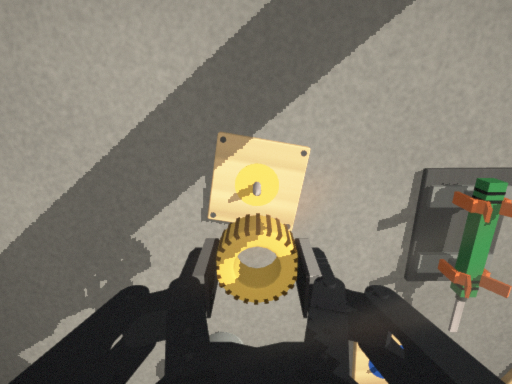

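Gear and post line up to about 1 mm. Lowering.

>>> servo_tool(
  rows=[
    {"fingers":0,"x":-0.1,"y":0,"z":2,"turn":0},
    {"fingers":0,"x":0,"y":0,"z":3,"turn":0},
    {"fingers":0,"x":0,"y":0,"z":3,"turn":0},
    {"fingers":0,"x":0,"y":0,"z":2,"turn":0},
    {"fingers":0,"x":0,"y":0,"z":1,"turn":0},
    {"fingers":0,"x":0,"y":0,"z":0.8,"turn":0},
    {"fingers":0,"x":0,"y":0,"z":0.5,"turn":0},
    {"fingers":0,"x":0,"y":0,"z":0,"turn":0},
    {"fingers":0,"x":0,"y":0,"z":0,"turn":0},
  ],
)

```text
clock: 14.63
position: [440.3, -276.4, 21.1]
ee_rot: [-0.021, 1.0, -0.0, 0.001]
contact_force: [0.2, -0.4, -0.8]
gripper_width: 41.5
```

```bash
python3 - <<'E'
from m import *
from bench import arm
delta(arm.read_state(),438,-275.5,15,-177.5)
E
```

```text
t 14.63 pos [ 440.3 -276.4   21.1] yaw -177.62 w 41.5 F [ 0.2 -0.4 -0.8] tilt [ 0.002 -0.001 -1.   ]
shift cm [0.23 0.1  0.61] turn -0.12
```

>>> servo_tool(
  rows=[
    {"fingers":0,"x":0.2,"y":0,"z":0.3,"turn":0},
    {"fingers":0,"x":0,"y":0,"z":0.3,"turn":0},
    {"fingers":0,"x":0,"y":0,"z":0,"turn":0},
    {"fingers":0,"x":0,"y":0,"z":0,"turn":0},
  ],
)

```text
clock: 14.97
position: [437.6, -276.7, 14.5]
ee_rot: [-0.02, 1.0, -0.0, 0.0]
contact_force: [0.7, 0.4, 0.6]
gripper_width: 41.2
```

>>> servo_tool(
  rows=[
    {"fingers":7,"x":0,"y":0,"z":0,"turn":0},
    {"fingers":7,"x":0,"y":0,"z":0,"turn":0},
    {"fingers":7,"x":0,"y":0,"z":0,"turn":0},
    {"fingers":7,"x":0,"y":0,"z":-0.5,"turn":0},
    {"fingers":7,"x":0,"y":0,"z":-2,"turn":0},
    {"fingers":8.5,"x":0,"y":0,"z":-3,"turn":0},
    {"fingers":8.5,"x":0,"y":0,"z":-4,"turn":0},
    {"fingers":8.5,"x":0,"y":0,"z":-4,"turn":0},
    {"fingers":8.5,"x":0,"y":0,"z":-1,"turn":0},
  ],
)

```text
clock: 15.72
position: [440.9, -278.1, 166.5]
ee_rot: [-0.021, 1.0, -0.003, 0.006]
contact_force: [0.7, -0.5, 0.6]
gripper_width: 84.7
```

```bash
python3 - <<'E'
from m import *
from bench import arm
delta(arm.read_state(),436.5,300.8,160,-177.5)
D=snap('wrist','w11')
ring(D,'yellow',(0,0,512,384),30)
E
```

```text
t 15.72 pos [ 440.9 -278.1  166.5] yaw -177.57 w 84.7 F [ 0.7 -0.5  0.6] tilt [ 0.012 -0.005 -1.   ]
shift cm [-2.01 57.86  0.34] turn -0.07
yellow 770 z 30.7 circ [ 437.8 -275.5] 21.4 mid [ 438.1 -275.1] ext [41.9 41.2]
```

View pics/w11.png

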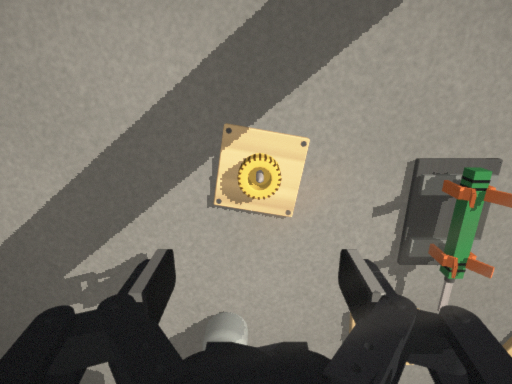

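Yellow is flat over its post (top 30.7 mm, centre (438, −275.3)). Going back for blue.

>>> servo_tool(
  rows=[
    {"fingers":8.5,"x":-0.1,"y":2,"z":0,"turn":0},
    {"fingers":8.5,"x":-0.1,"y":4,"z":0,"turn":0},
    {"fingers":8.5,"x":-0.1,"y":4,"z":0,"turn":0},
    {"fingers":8.5,"x":-0.1,"y":4,"z":0,"turn":0},
    {"fingers":8.5,"x":-0.1,"y":4,"z":0,"turn":0},
    {"fingers":8.5,"x":-0.1,"y":4,"z":0,"turn":0},
    {"fingers":8.5,"x":-0.1,"y":4,"z":0,"turn":0},
    {"fingers":8.5,"x":-0.1,"y":4,"z":0,"turn":0},
    {"fingers":8.5,"x":-0.1,"y":4,"z":0,"turn":0},
    {"fingers":8.5,"x":-0.1,"y":4,"z":0,"turn":0},
  ],
)

```text
clock: 16.6
position: [431.2, 105.3, 159.3]
ee_rot: [-0.021, 1.0, 0.0, -0.0]
contact_force: [1.8, 0.3, -0.0]
gripper_width: 85.3
```

>>> servo_tool(
  rows=[
    {"fingers":8.5,"x":-0.2,"y":4,"z":0,"turn":0},
    {"fingers":8.5,"x":-0.2,"y":4,"z":0,"turn":0},
    {"fingers":8.5,"x":-0.2,"y":4,"z":0,"turn":0},
    {"fingers":8.5,"x":-0.2,"y":4,"z":0,"turn":0},
    {"fingers":8.5,"x":-0.1,"y":3,"z":0,"turn":0},
    {"fingers":8.5,"x":-0.1,"y":0.9,"z":0,"turn":0},
    {"fingers":8.5,"x":0,"y":0,"z":0,"turn":0},
    {"fingers":8.5,"x":0,"y":0,"z":0,"turn":0},
  ],
)

```text
clock: 17.27
position: [433.3, 302.2, 158.6]
ee_rot: [-0.021, 1.0, -0.001, -0.001]
contact_force: [0.4, 0.2, -0.3]
gripper_width: 85.0
```

```bash
python3 - <<'E'
from m import *
from bench import arm
delta(arm.read_state(),436.5,300.8,22,-177.5)
D=snap('wrist','w12')
ring(D,'blue',(0,0,512,250),40)
E
```

```text
t 17.27 pos [433.3 302.2 158.6] yaw -177.65 w 85.0 F [ 0.4  0.2 -0.3] tilt [-0.002 -0.001 -1.   ]
shift cm [-0.33 -0.13 13.66] turn -0.15
blue 2022 z 40.8 circ [437.1 301. ] 27.7 mid [436.8 300.7] ext [54.3 53.6]
```

>>> servo_tool(
  rows=[
    {"fingers":8.5,"x":-0.33,"y":-0.13,"z":3,"turn":0},
    {"fingers":8.5,"x":0,"y":0,"z":3.6,"turn":0},
    {"fingers":8.5,"x":0,"y":0,"z":3.3,"turn":0},
    {"fingers":8.5,"x":0,"y":0,"z":2,"turn":0},
    {"fingers":8.5,"x":0,"y":0,"z":1,"turn":0},
    {"fingers":8.5,"x":0,"y":0,"z":0.7,"turn":0},
    {"fingers":8.5,"x":0,"y":0,"z":0,"turn":0},
    {"fingers":8.5,"x":0,"y":0,"z":0,"turn":0},
  ],
)

```text
clock: 17.98
position: [438.0, 301.7, 24.3]
ee_rot: [-0.02, 1.0, 0.001, 0.001]
contact_force: [-0.2, -0.8, -0.3]
gripper_width: 84.9
```

```bash
python3 - <<'E'
from h import *
from bench import arm
delta(arm.read_state(),436.9,300.9,22,-177.5)
E
```

```text
t 17.98 pos [438.  301.7  24.3] yaw -177.68 w 84.9 F [-0.2 -0.8 -0.3] tilt [ 0.001  0.001 -1.   ]
shift cm [ 0.11 -0.08  0.23] turn -0.18
```

>>> servo_tool(
  rows=[
    {"fingers":8.5,"x":0.1,"y":-0.1,"z":0.2,"turn":0},
    {"fingers":8.5,"x":0,"y":0,"z":0,"turn":0},
    {"fingers":0,"x":0,"y":0,"z":0,"turn":0},
    {"fingers":0,"x":0,"y":0,"z":0,"turn":0},
    {"fingers":0,"x":0,"y":0,"z":0,"turn":0},
    {"fingers":0,"x":0,"y":0,"z":0,"turn":0},
    {"fingers":0,"x":0,"y":0,"z":0,"turn":0},
    {"fingers":0,"x":0,"y":0,"z":0,"turn":0},
  ],
)

```text
clock: 18.65
position: [436.6, 300.9, 22.6]
ee_rot: [-0.021, 1.0, 0.0, 0.0]
contact_force: [-2.1, -1.1, 6.0]
gripper_width: 53.7
```

```bash
python3 - <<'E'
from h import *
from bench import arm
delta(arm.read_state(),436.9,300.9,22,-177.5)
E
```

```text
t 18.65 pos [436.6 300.9  22.6] yaw -177.6 w 53.7 F [-2.1 -1.1  6. ] tilt [ 0.001  0.001 -1.   ]
shift cm [-0.03 -0.    0.06] turn -0.1
```

>>> servo_tool(
  rows=[
    {"fingers":0,"x":0,"y":0,"z":-0.5,"turn":0},
    {"fingers":0,"x":0,"y":0,"z":-1.5,"turn":0},
    {"fingers":0,"x":0,"y":0,"z":-3,"turn":0},
    {"fingers":0,"x":0,"y":0,"z":-3,"turn":0},
    {"fingers":0,"x":0,"y":0,"z":-3,"turn":0},
    {"fingers":0,"x":0,"y":0,"z":-1,"turn":0},
    {"fingers":0,"x":0,"y":0,"z":0,"turn":0},
    {"fingers":0,"x":0,"y":0,"z":0,"turn":0},
  ],
)

```text
clock: 19.32
position: [435.9, 300.4, 141.1]
ee_rot: [-0.02, 1.0, 0.0, -0.0]
contact_force: [-0.5, 0.6, -1.5]
gripper_width: 53.4
```

```bash
python3 - <<'E'
from m import *
from bench import arm
delta(arm.read_state(),661,-99.5,140,-177.5)
D=snap('wrist','w13')
ring(D,'red',(0,0,512,235),20)
E
```

```text
t 19.32 pos [435.9 300.4 141.1] yaw -177.69 w 53.4 F [-0.5  0.6 -1.5] tilt [-0.     0.001 -1.   ]
shift cm [-20.88 -40.86   0.08] turn -0.19
red 2842 z 20.8 circ [436.1 303.8] 33.9 mid [431.4 304.1] ext [57.9 67. ]
```

View pics/w13.png

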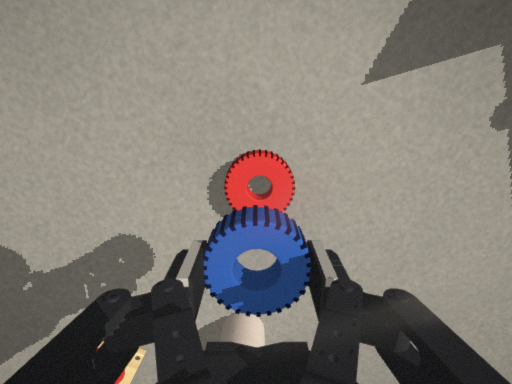

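Blue is held level and red is undisturbed at (436, 304). Carrying blue to its board.

>>> servo_tool(
  rows=[
    {"fingers":0,"x":-1,"y":-2,"z":0,"turn":0},
    {"fingers":0,"x":-1.7,"y":-3.4,"z":0,"turn":0},
    {"fingers":0,"x":-1.7,"y":-3.4,"z":0,"turn":0},
    {"fingers":0,"x":-1.7,"y":-3.4,"z":0,"turn":0},
    {"fingers":0,"x":-1.7,"y":-3.4,"z":0,"turn":0},
    {"fingers":0,"x":-1.7,"y":-3.4,"z":0,"turn":0},
    {"fingers":0,"x":-1.7,"y":-3.4,"z":0,"turn":0},
    {"fingers":0,"x":-1.7,"y":-3.4,"z":0,"turn":0},
    {"fingers":0,"x":-1.7,"y":-3.4,"z":0,"turn":0},
    {"fingers":0,"x":-1.7,"y":-3.4,"z":0,"turn":0},
  ],
)

```text
clock: 20.2
position: [611.8, -20.4, 138.5]
ee_rot: [-0.02, 1.0, -0.0, -0.003]
contact_force: [-0.2, 0.9, -1.0]
gripper_width: 53.5
```

>>> servo_tool(
  rows=[
    {"fingers":0,"x":-1.7,"y":-3.4,"z":0,"turn":0},
    {"fingers":0,"x":-1.7,"y":-3.4,"z":0,"turn":0},
    {"fingers":0,"x":-1.2,"y":-1.5,"z":0,"turn":0},
    {"fingers":0,"x":0,"y":0,"z":0,"turn":0},
    {"fingers":0,"x":0,"y":0,"z":0,"turn":0},
  ],
)

```text
clock: 20.62
position: [660.7, -100.6, 137.8]
ee_rot: [-0.019, 1.0, 0.0, -0.003]
contact_force: [-0.8, 0.4, -0.7]
gripper_width: 53.6
```

```bash
python3 - <<'E'
from m import *
from bench import arm
delta(arm.read_state(),661,-99.5,13,-177.5)
D=snap('wrist','w14')
ring(D,'blue',(0,0,512,384),157); ring(D,'blue',(0,0,512,384),10)
E
```

```text
t 20.62 pos [ 660.7 -100.6  137.8] yaw -177.81 w 53.6 F [-0.8  0.4 -0.7] tilt [-0.006  0.    -1.   ]
shift cm [-0.1   0.11 12.48] turn -0.31
blue 6528 z 155.9 circ [661.7 -99.6] 28.1 mid [661.5 -99.5] ext [55.4 54.3]
blue 2027 z 11.3 circ [661. -99.] 27.3 mid [659. -99.] ext [49.7 53.3]
```

View pics/w14.png

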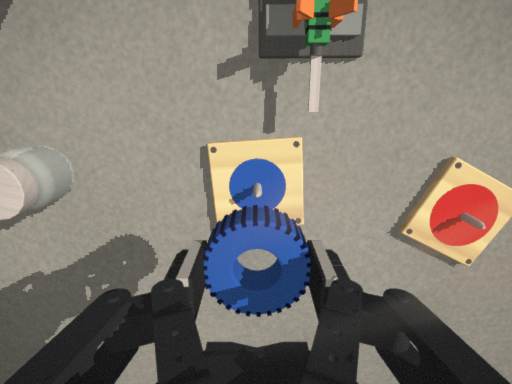

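>>> servo_tool(
  rows=[
    {"fingers":0,"x":0,"y":0.05,"z":2,"turn":0},
    {"fingers":0,"x":0,"y":0,"z":3,"turn":0},
    {"fingers":0,"x":0,"y":0,"z":3,"turn":0},
    {"fingers":0,"x":0,"y":0,"z":2,"turn":0},
    {"fingers":0,"x":0,"y":0,"z":1,"turn":0},
    {"fingers":0,"x":0,"y":0,"z":0.7,"turn":0},
    {"fingers":0,"x":0,"y":0,"z":0.3,"turn":0},
    {"fingers":0,"x":0,"y":0,"z":0,"turn":0},
    {"fingers":0,"x":0,"y":0,"z":0,"turn":0},
  ],
)

```text
clock: 21.42
position: [662.8, -98.8, 22.7]
ee_rot: [-0.021, 1.0, -0.0, 0.001]
contact_force: [0.4, 0.1, -0.7]
gripper_width: 53.5
```

```bash
python3 - <<'E'
from m import *
from bench import arm
delta(arm.read_state(),661,-99.5,13,-177.5)
E
```

```text
t 21.42 pos [662.8 -98.8  22.7] yaw -177.62 w 53.5 F [ 0.4  0.1 -0.7] tilt [ 0.002 -0.    -1.   ]
shift cm [ 0.18 -0.06  0.97] turn -0.12
```

>>> servo_tool(
  rows=[
    {"fingers":0,"x":0.1,"y":0,"z":0.4,"turn":0},
    {"fingers":0,"x":0,"y":0,"z":0.3,"turn":0},
    {"fingers":0,"x":0,"y":0,"z":0.1,"turn":0},
    {"fingers":0,"x":0,"y":0,"z":0,"turn":0},
    {"fingers":0,"x":0,"y":0,"z":0,"turn":0},
  ],
)

```text
clock: 21.83
position: [660.9, -99.2, 13.4]
ee_rot: [-0.02, 1.0, -0.0, 0.0]
contact_force: [0.5, 0.0, -1.0]
gripper_width: 53.4
```

```bash
python3 - <<'E'
from m import *
from bench import arm
delta(arm.read_state(),661,-99.5,13,-177.5)
E
```

```text
t 21.83 pos [660.9 -99.2  13.4] yaw -177.66 w 53.4 F [ 0.5  0.  -1. ] tilt [ 0. -0. -1.]
shift cm [-0.01 -0.03  0.04] turn -0.16
```

>>> servo_tool(
  rows=[
    {"fingers":8.5,"x":0,"y":0,"z":0,"turn":0},
    {"fingers":8.5,"x":0,"y":0,"z":0,"turn":0},
    {"fingers":8.5,"x":0,"y":0,"z":0,"turn":0},
    {"fingers":8.5,"x":0,"y":0,"z":-0.5,"turn":0},
    {"fingers":8.5,"x":0,"y":0,"z":-2,"turn":0},
    {"fingers":8.5,"x":0,"y":0,"z":-3,"turn":0},
    {"fingers":8.5,"x":0,"y":0,"z":-4,"turn":0},
    {"fingers":8.5,"x":0,"y":0,"z":-4,"turn":0},
    {"fingers":8.5,"x":0,"y":0,"z":-1,"turn":0},
  ],
)

```text
clock: 22.58
position: [664.7, -99.6, 167.2]
ee_rot: [-0.021, 1.0, -0.001, 0.007]
contact_force: [2.0, -0.1, 1.2]
gripper_width: 85.0
```

```bash
python3 - <<'E'
from m import *
from bench import arm
delta(arm.read_state(),436.2,303.9,160,-177.5)
D=snap('wrist','w15')
ring(D,'blue',(0,0,512,300),30)
E
```

```text
t 22.58 pos [664.7 -99.6 167.2] yaw -177.58 w 85.0 F [ 2.  -0.1  1.2] tilt [ 0.014 -0.002 -1.   ]
shift cm [21.13 41.28  0.34] turn -0.08
blue 1836 z 30.8 circ [661.3 -98.4] 27.5 mid [661.2 -98.1] ext [54.2 53.4]
```

View pics/w15.png

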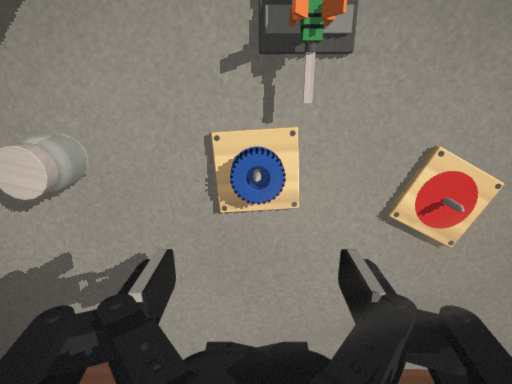

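Blue is flat over its post (top 30.8 mm, centre (661.2, −98.3)). Now red.

>>> servo_tool(
  rows=[
    {"fingers":8.5,"x":1,"y":2,"z":0,"turn":0},
    {"fingers":8.5,"x":1.7,"y":3.4,"z":0,"turn":0},
    {"fingers":8.5,"x":1.7,"y":3.4,"z":0,"turn":0},
    {"fingers":8.5,"x":1.7,"y":3.4,"z":0,"turn":0},
    {"fingers":8.5,"x":1.7,"y":3.4,"z":0,"turn":0},
    {"fingers":8.5,"x":1.7,"y":3.4,"z":0,"turn":0},
    {"fingers":8.5,"x":1.7,"y":3.4,"z":0,"turn":0},
    {"fingers":8.5,"x":1.7,"y":3.4,"z":0,"turn":0},
    {"fingers":8.5,"x":1.7,"y":3.4,"z":0,"turn":0},
    {"fingers":8.5,"x":1.7,"y":3.4,"z":0,"turn":0},
  ],
)

```text
clock: 23.47
position: [483.5, 221.4, 158.8]
ee_rot: [-0.02, 1.0, 0.0, 0.0]
contact_force: [0.7, 1.0, 0.2]
gripper_width: 84.6
```

>>> servo_tool(
  rows=[
    {"fingers":8.5,"x":1.7,"y":3.4,"z":0,"turn":0},
    {"fingers":8.5,"x":1.7,"y":3.4,"z":0,"turn":0},
    {"fingers":8.5,"x":1,"y":1.8,"z":0,"turn":0},
    {"fingers":8.5,"x":0,"y":0,"z":0,"turn":0},
    {"fingers":8.5,"x":0,"y":0,"z":0,"turn":0},
  ],
)

```text
clock: 23.88
position: [436.5, 305.0, 158.5]
ee_rot: [-0.022, 1.0, 0.0, 0.0]
contact_force: [0.4, -0.7, -0.2]
gripper_width: 85.1
```

```bash
python3 - <<'E'
from m import *
from bench import arm
D=load('w15.npz');ring(D,'red',(370,140,512,250),10)
delta(arm.read_state(),436.2,303.9,0,-177.5)
D=snap('wrist','w16')
ring(D,'red',(0,0,512,250),20)
E
```

```text
red 2445 z 11.1 circ [683.9 111. ] 33.6 mid [684.5 111.4] ext [65.8 66.4]
t 23.88 pos [436.5 305.  158.5] yaw -177.52 w 85.1 F [ 0.4 -0.7 -0.2] tilt [ 0.  0. -1.]
shift cm [ 0.04 -0.11 15.85] turn -0.02
red 2935 z 20.8 circ [436.3 303.9] 33.9 mid [436.4 304.1] ext [67.6 66.9]
```

>>> servo_tool(
  rows=[
    {"fingers":8.5,"x":0,"y":-0.1,"z":3,"turn":0},
    {"fingers":8.5,"x":0,"y":0,"z":3.6,"turn":0},
    {"fingers":8.5,"x":0,"y":0,"z":3.5,"turn":0},
    {"fingers":8.5,"x":0,"y":0,"z":2,"turn":0},
    {"fingers":8.5,"x":0,"y":0,"z":1.5,"turn":0},
    {"fingers":8.5,"x":0,"y":0,"z":1,"turn":0},
    {"fingers":8.5,"x":0,"y":0,"z":0.7,"turn":0},
    {"fingers":8.5,"x":0,"y":0,"z":0,"turn":0},
    {"fingers":8.5,"x":0,"y":0,"z":0,"turn":0},
  ],
)

```text
clock: 24.68
position: [437.8, 303.1, 5.8]
ee_rot: [-0.02, 1.0, 0.0, 0.0]
contact_force: [0.3, 0.5, -0.4]
gripper_width: 85.1
```

```bash
python3 - <<'E'
from h import *
from bench import arm
delta(arm.read_state(),436.3,304,0,-177.5)
E
```

```text
t 24.68 pos [437.8 303.1   5.8] yaw -177.69 w 85.1 F [ 0.3  0.5 -0.4] tilt [ 0.001  0.001 -1.   ]
shift cm [0.15 0.1  0.58] turn -0.19
```

>>> servo_tool(
  rows=[
    {"fingers":8.5,"x":0.1,"y":0.1,"z":0.5,"turn":0},
    {"fingers":8.5,"x":0,"y":0,"z":0,"turn":0},
    {"fingers":0,"x":0,"y":0,"z":0,"turn":0},
    {"fingers":0,"x":0,"y":0,"z":0,"turn":0},
    {"fingers":0,"x":0,"y":0,"z":0,"turn":0},
    {"fingers":0,"x":0,"y":0,"z":0,"turn":0},
    {"fingers":0,"x":0,"y":0,"z":0,"turn":0},
  ],
)

```text
clock: 25.27
position: [436.3, 304.3, 1.9]
ee_rot: [-0.021, 1.0, 0.0, 0.0]
contact_force: [-2.0, -1.4, 8.6]
gripper_width: 65.6
```

```bash
python3 - <<'E'
from h import *
from bench import arm
delta(arm.read_state(),436.3,304,0,-177.5)
E
```

```text
t 25.27 pos [436.3 304.3   1.9] yaw -177.64 w 65.6 F [-2.  -1.4  8.6] tilt [ 0.001  0.001 -1.   ]
shift cm [ 0.   -0.03  0.19] turn -0.14
```

>>> servo_tool(
  rows=[
    {"fingers":0,"x":0,"y":0,"z":-0.5,"turn":0},
    {"fingers":0,"x":0,"y":0,"z":-1.5,"turn":0},
    {"fingers":0,"x":0,"y":0,"z":-3,"turn":0},
    {"fingers":0,"x":0,"y":0,"z":-3.5,"turn":0},
    {"fingers":0,"x":0,"y":0,"z":-3.5,"turn":0},
    {"fingers":0,"x":0,"y":0,"z":-2,"turn":0},
    {"fingers":0,"x":0,"y":0,"z":0,"turn":0},
    {"fingers":0,"x":0,"y":0,"z":0,"turn":0},
  ],
)

```text
clock: 25.93
position: [436.3, 304.5, 141.7]
ee_rot: [-0.02, 1.0, 0.001, 0.001]
contact_force: [-0.6, 0.2, -2.2]
gripper_width: 65.7
```

```bash
python3 - <<'E'
from m import *
from bench import arm
delta(arm.read_state(),684.5,109.5,140,-177.5)
D=snap('wrist','w17')
E
```

```text
t 25.93 pos [436.3 304.5 141.7] yaw -177.67 w 65.7 F [-0.6  0.2 -2.2] tilt [ 0.002  0.003 -1.   ]
shift cm [-24.01 -20.49   0.15] turn -0.17
```

View pics/w17.png

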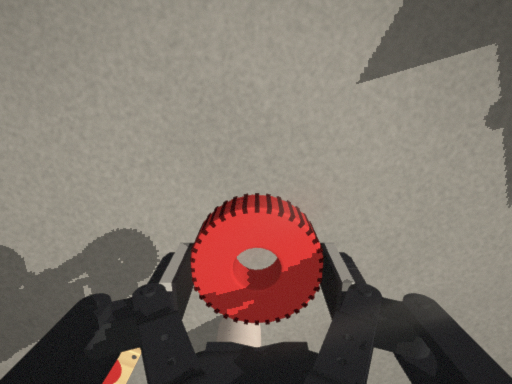

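Red is held level. Carrying it to its board, clear of the tin at z≈140.

>>> servo_tool(
  rows=[
    {"fingers":0,"x":-1.5,"y":-1.2,"z":0,"turn":0},
    {"fingers":0,"x":-2.8,"y":-2.4,"z":0,"turn":0},
    {"fingers":0,"x":-2.8,"y":-2.4,"z":0,"turn":0},
    {"fingers":0,"x":-2.8,"y":-2.4,"z":0,"turn":0},
    {"fingers":0,"x":-2.8,"y":-2.4,"z":0,"turn":0},
    {"fingers":0,"x":-2.8,"y":-2.4,"z":0,"turn":0},
    {"fingers":0,"x":-2.8,"y":-2.4,"z":0,"turn":0},
    {"fingers":0,"x":-2.8,"y":-2.4,"z":0,"turn":0},
    {"fingers":0,"x":-2.3,"y":-2.0,"z":0,"turn":0},
    {"fingers":0,"x":-0.6,"y":-0.5,"z":0,"turn":0},
  ],
)

```text
clock: 26.82
position: [686.1, 105.3, 136.6]
ee_rot: [-0.018, 1.0, -0.001, -0.002]
contact_force: [0.8, 0.6, -0.2]
gripper_width: 65.9
```

>>> servo_tool(
  rows=[
    {"fingers":0,"x":0,"y":0,"z":0,"turn":0},
    {"fingers":0,"x":0,"y":0,"z":0,"turn":0},
    {"fingers":0,"x":0,"y":0,"z":0,"turn":0},
  ],
)

```text
clock: 27.07
position: [682.9, 109.7, 139.0]
ee_rot: [-0.021, 1.0, -0.0, -0.001]
contact_force: [0.5, 0.4, -1.8]
gripper_width: 65.3
```

```bash
python3 - <<'E'
from m import *
from bench import arm
delta(arm.read_state(),684.5,109.5,12,-177.5)
D=snap('wrist','w18')
ring(D,'red',(0,0,512,384),158); ring(D,'red',(0,0,512,384),10)
E
```

```text
t 27.07 pos [682.9 109.7 139. ] yaw -177.61 w 65.3 F [ 0.5  0.4 -1.8] tilt [-0.003 -0.001 -1.   ]
shift cm [-0.19 -0.03 12.7 ] turn -0.11
red 10992 z 157.7 circ [682.6 110.8] 34.2 mid [682.7 110.9] ext [67.7 66.3]
red 2315 z 11.2 circ [684.1 111.1] 33.2 mid [675.9 111.3] ext [48.3 65.5]
```

View pics/w18.png

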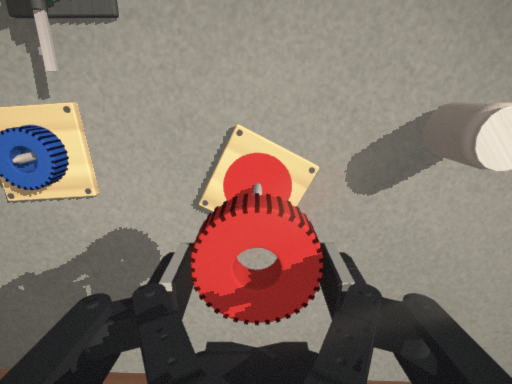

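>>> servo_tool(
  rows=[
    {"fingers":0,"x":-0.1,"y":0,"z":2,"turn":0},
    {"fingers":0,"x":0,"y":0,"z":3,"turn":0},
    {"fingers":0,"x":0,"y":0,"z":3,"turn":0},
    {"fingers":0,"x":0,"y":0,"z":2,"turn":0},
    {"fingers":0,"x":0,"y":0,"z":1,"turn":0},
    {"fingers":0,"x":0,"y":0,"z":0.7,"turn":0},
    {"fingers":0,"x":0,"y":0,"z":0.2,"turn":0},
    {"fingers":0,"x":0,"y":0,"z":0,"turn":0},
    {"fingers":0,"x":0,"y":0,"z":0,"turn":0},
  ],
)

```text
clock: 27.87
position: [686.3, 109.7, 23.0]
ee_rot: [-0.021, 1.0, 0.0, 0.001]
contact_force: [0.7, -0.1, -1.2]
gripper_width: 65.8
```

```bash
python3 - <<'E'
from m import *
from bench import arm
delta(arm.read_state(),684.2,110,12.5,-177.5)
E
```

```text
t 27.87 pos [686.3 109.7  23. ] yaw -177.62 w 65.8 F [ 0.7 -0.1 -1.2] tilt [ 0.003  0.001 -1.   ]
shift cm [0.21 0.04 1.05] turn -0.12
```

>>> servo_tool(
  rows=[
    {"fingers":0,"x":0.15,"y":0.05,"z":0.4,"turn":0},
    {"fingers":0,"x":0,"y":0,"z":0.4,"turn":0},
    {"fingers":0,"x":0,"y":0,"z":0.1,"turn":0},
    {"fingers":0,"x":0,"y":0,"z":0,"turn":0},
    {"fingers":0,"x":0,"y":0,"z":0,"turn":0},
  ],
)

```text
clock: 28.28
position: [683.9, 109.5, 12.3]
ee_rot: [-0.02, 1.0, -0.0, 0.0]
contact_force: [-1.0, -0.0, -1.2]
gripper_width: 65.4
```

```bash
python3 - <<'E'
from m import *
from bench import arm
delta(arm.read_state(),684.2,110,12.5,-177.5)
E
```

```text
t 28.28 pos [683.9 109.5  12.3] yaw -177.66 w 65.4 F [-1.  -0.  -1.2] tilt [ 0. -0. -1.]
shift cm [-0.03  0.05 -0.02] turn -0.16
```

>>> servo_tool(
  rows=[
    {"fingers":8.5,"x":0,"y":0,"z":0,"turn":0},
    {"fingers":8.5,"x":0,"y":0,"z":0,"turn":0},
    {"fingers":8.5,"x":0,"y":0,"z":0,"turn":0},
    {"fingers":8.5,"x":0,"y":0,"z":-0.5,"turn":0},
    {"fingers":8.5,"x":0,"y":0,"z":-2,"turn":0},
    {"fingers":8.5,"x":0,"y":0,"z":-3,"turn":0},
    {"fingers":8.5,"x":0,"y":0,"z":-4,"turn":0},
    {"fingers":8.5,"x":0,"y":0,"z":-3,"turn":0},
    {"fingers":8.5,"x":0,"y":0,"z":-1,"turn":0},
    {"fingers":8.5,"x":0,"y":0,"z":0,"turn":0},
  ],
)

```text
clock: 29.12
position: [686.0, 110.1, 152.7]
ee_rot: [-0.021, 1.0, 0.001, 0.004]
contact_force: [-0.0, 0.2, 0.4]
gripper_width: 85.2
```

>>> servo_tool(
  rows=[
    {"fingers":8.5,"x":0,"y":0,"z":0,"turn":0},
    {"fingers":8.5,"x":0,"y":0,"z":0,"turn":0},
    {"fingers":8.5,"x":0,"y":0,"z":0,"turn":0},
  ],
)

```text
clock: 29.37
position: [682.7, 109.2, 145.0]
ee_rot: [-0.02, 1.0, -0.001, -0.002]
contact_force: [0.2, 0.7, 0.7]
gripper_width: 85.1
```

```bash
python3 - <<'E'
from m import *
from bench import arm
delta(arm.read_state(),684.2,110,150,-177.5)
D=snap('wrist','w19'); ring(D,'red',(0,0,512,300),30)
snap('scene','s19'); T=snap('top','t19'); ring(T,'yellow',(340,220,400,280),30)
i=cv2.imread('pics/s19.png'); cv2.imwrite('pics/s19z.png',cv2.resize(i[140:310,80:400],None,fx=2.4,fy=2.4))
E
```

```text
t 29.37 pos [682.7 109.2 145. ] yaw -177.68 w 85.1 F [0.2 0.7 0.7] tilt [-0.004 -0.001 -1.   ]
shift cm [-0.15  0.07 -0.5 ] turn -0.18
red 3258 z 30.8 circ [683.3 110.5] 33.5 mid [683.3 110.1] ext [66.7 65.2]
yellow 18 z 29.7 circ [ 438.7 -274.5] 19.8 mid [ 441.  -276.9] ext [32.2 33.3]
```

View pics/w19.png

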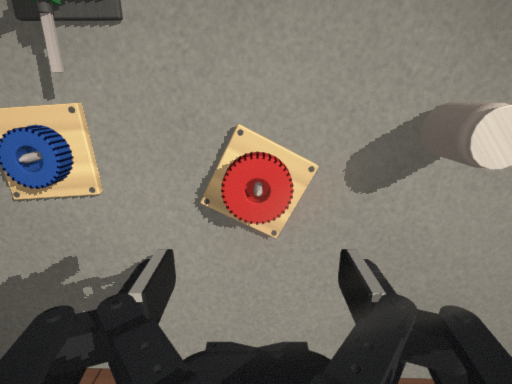

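View pics/s19z.png

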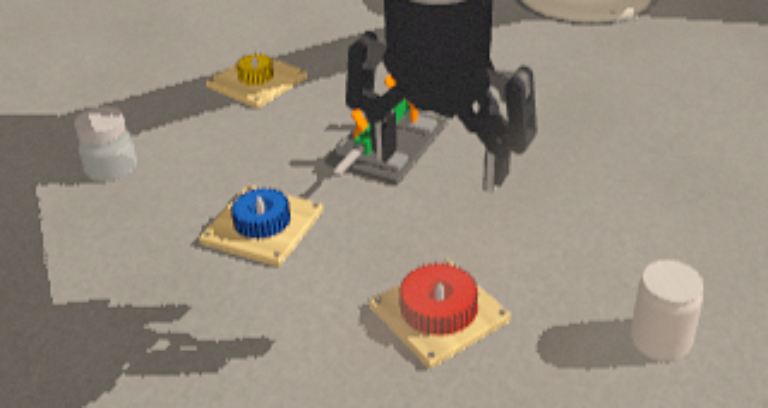

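All three gears lie flat over their posts. The tool is in the clip and the tin and jar are where they stood. The gripper is clear, so I'm handing in.

```bash
python3 - <<'E'
from bench import arm
print(arm.job_done())
E
```

```text
the job is handed in; nothing more can be done
None
```

I pressed the deburring tool into the orange clip, then put the yellow, blue and red gears over the posts of their own boards. I handed the job in at about 29.5 s of the 128 s allowed; the hand-in gives no verdict.

What the last checks showed:

| Item | Centre, measured (mm) | Target, measured (mm) | Top height (mm) | Nominal top (mm) |
|---|---|---|---|---|
| Tool handle | (477.7, −60.9) | (478.5, −62) | 42.8 | 42 |
| Yellow gear | (438, −275) | (438, −275.3) | 30.7 | 30 |
| Blue gear | (661, −98) | (661, −99) | 30.8 | 30 |
| Red gear | (683, 110) | (684, 111) | 30.8 | 30 |

- **Tool:** it reached a hard stop, with the force rising to 33 N and no further travel. Both jaw pairs were closed over it, and its direction agreed with the clip's within about 0.01 rad. I did not measure its pose again after that, but later pictures still show it in the clip.
- **Tin and jar:** they look unmoved in the last pictures; I did not measure their positions again.
- **Disagreements:** every wrist-camera depth reading was about 0.8 mm high, which I took as calibration bias. The top and wrist cameras differed by up to 5 mm in y on the clip base and by about 3 mm on the red board. A last top-camera reading of the yellow gear gave (441, −277), but from only 18 pixels. All of these are within the tolerances.

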